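# Restock and lock the eye-drop carrying rack

### The arm

A 6-joint arm with a two-finger parallel gripper is mounted at the origin on the work surface. World frame = base frame: x ahead of the robot, y to its left, z up, the work surface at z = 0. Lengths are in mm, angles in rad, forces in N, time in s.
With the tool pointing down it reaches from about 275 to 1000 mm from the base axis. Payload 8.4 kg.
Tool frame: the origin (TCP) lies between the finger pads; the fingertips stand 25 mm ahead of it and the grasp point (between the pads) lies 6 mm ahead of it; z points along the fingers, y is the line along which they close (so a half turn about z gives the same grasp; the last joint's range is limited). The gripper opens to 85 mm and grips with 20 to 120 N. Pads are 22 mm wide; open, the fingers measure 114 mm over their backs; the gripper's body (76 mm by 85 mm) begins 54 mm behind the grasp point. The pads swing forward as they close: fully open they stand 13 mm farther back than shut.
Start: joints at [1.133, 0.353, 1.633, -0, 1.155, -0.002], TCP at [263.834, 566.586, 256.281] pointing down, gripper open.
Joint ranges: [-2.63, 2.63], [-0.92, 2.1], [0.06, 2.66], [-1.3, 4.44], [0, 2.69], [-3.02, 3.02]. Speed limits (rad/s): [2.22, 2.22, 2.79, 3.14, 3.14, 3.14].

### API

Orientations are given as [roll, pitch, yaw] about the fixed x, y, z axes, in that order (R = Rz(yaw) Ry(pitch) Rx(roll)).
In Python, from rig import r, eyes, workorder gives the robot as it stands. The module is installed in compiled form; this text tells all that it offers.
- The arm moves only by the tool step_arm, never from a script. Its argument "moves" is a list of rows, each an object of numbers: "tx", "ty", "tz": the shift along the tool's x, y, z scaled (see below); "ax", "ay", "az": the turn, a rotation vector about the tool's x, y, z scaled (see below). In form: [{"tx": .., "ty": .., "tz": .., "ax": .., "ay": .., "az": ..}, ...]. A call has 1 to 5 rows; each row shifts and turns the commanded pose from where the row before left it, along the tool's axes as they then stand; what a row does not reach is not made up. The controller multiplies each number of a shift by 25 mm and each number of a turn by 90 degrees. A row lasts 1/8 s, in which the tool goes at most 62.5 mm and 10.7 degrees, less where a joint would pass 70% of its speed; a pose out of reach is approached as far as the arm can. A call with a number of a shift or a turn outside -1 to 1 is refused whole. A call with a gripper value outside its range is refused whole. "gripper" is the opening, from 0 (shut) to 1 (fully open), set as the call begins (left out, the last holds). The fingers move at their own pace and stop on an object; "newtons" is the grip in N (left out, the last holds). Time passes only in rows, so rows that do not move let the fingers close. It gives the time, the measured TCP pose, the force, the opening and the grip force at its end, in the units of the state.
- r.sense(): the state, without advancing time (a new reading comes with each control period).
- eyes.grab_frame(name): name is "side" or "top"; returns (picture, depth): 480x640x3 uint8, red, green, blue; 480x640 float32, mm along the optical axis (not along the pixel's ray), 0 where there is no reading.
- eyes.camera_info(name): a dict with "intrinsics" (3x3 intrinsics, pixels), "k1" (the pictures are not rectified: a ray, as slopes to the right and down, at radius r is drawn at 1 + k1 r^2 times it, then the intrinsics apply), "cam_to_world" (4x4, takes a point from camera to world coordinates). Camera axes: x right, y up, looking along -z (the intrinsics and any distortion apply to the point x, -y, -z); pixel columns grow to the right and rows downward; lengths in mm; the calibration is good to about 2 mm. A picture is of the moment at which its call begins. camera_info takes no time and is no camera call.
- workorder.sign_off(): hands the job in; it is judged then, once.
The state is a dict: "clock": time; "qpos": joint angles; "qvel": joint speeds; "joint_efforts": joint torques, N m; "eef_pos": TCP position; "tcp_rot": TCP orientation; "contact_force": force on the tool from outside, world axes, zero at the start; "wrist_torque": the same for the moment, N m; "opening": opening from 0.0 (shut) to 1.0 (fully open); "grasp_force": force on a finger pad.
Only numpy, scipy, OpenCV 4.12 (cv2) and the standard library are available. Lean on these libraries where they do the work, as an engineer would, in place of code of your own. Each camera call takes 0.05 s, during which the arm holds its last target. There are 200 camera calls.

### The job

Restock the clinic's carrying rack: draw its long bolt fully back, move every empty carton (the ones open at the top) out of the rack into the grey waste tray, and stand every full carton from the table upright in a bay of its own, right down on the floor of the bay. Then slide the bolt fully home into its keeper, and after that screw the black locking knob clockwise all the way down. Leave the bottle, the jar and the cup where they stand.

Things in the scene. Friction and masses are not known exactly. Their poses are not given: they have to be found in the camera images.
- rack: Fixed aluminium carrying rack. Origin: on the table, under the middle of its row of four bays, which runs along its y. Base plate 94 x 540 x 8 mm (y -345 to +195 mm). Bay walls 4 mm thick, tops 24 mm above the table. Bolt guide blocks 44 mm wide, tops 95 mm above the table, y -333 to -202 mm; keeper block 44 x 34 mm, 100 mm tall, at y +135 mm.
- bolt (a joint): Long round steel bolt (cane bolt, rod 14 mm thick and 420 mm long, axis 82 mm above the table) that slides along the rack's +y over the middle of the bays (clearing the cartons in them by 9 mm) into the keeper. Value in m: 0 = fully drawn back, all bays clear; 0.25 = fully home in the keeper. It stays where it is left; about 3 N moves it.
- bolt_handle (a point): Grip point on the bolt's handle, an upright steel peg 18 mm thick on the rod, standing from 89 to 136 mm above the table; the point is on its axis 118 mm above the table. It moves with the bolt: at rack y = -165 mm when drawn, +85 mm when home. The rod's tip is 50 mm ahead of it (+y).
- knob (a joint): Turn of the black locking knob, rad: 0 = fully up; grows as it is turned clockwise seen from above; 3.1 = screwed fully down. Its screw goes down 4 mm per rad (12 mm in all), against a light spring, and stays where it is left.
- knob_grip (a point): Point on the locking knob's axis, 15 mm above the underside of its 26 mm tall, 37 mm wide round grip. The knob stands on the guide block at rack x = 0, y = -240 mm; the point is 142 mm above the table when fully up and 130 mm when fully down. The orientation turns with the knob.
- waste_tray: Fixed grey open plastic tray, 150 (x) x 130 (y) x 35 mm tall, wall and floor 4 mm. Origin: centre of its underside.
- bay0 (a point): Centre of the floor of bay 0 (bays numbered along the rack's +y, 52 mm apart), 8 mm above the table; axes as the rack's. Inside 70 mm along the rack's x by 48 mm along its y, 16 mm deep.
- bay1 (a point): Centre of the floor of bay 1 (bays numbered along the rack's +y, 52 mm apart), 8 mm above the table; axes as the rack's. Inside 70 mm along the rack's x by 48 mm along its y, 16 mm deep.
- bay2 (a point): Centre of the floor of bay 2 (bays numbered along the rack's +y, 52 mm apart), 8 mm above the table; axes as the rack's. Inside 70 mm along the rack's x by 48 mm along its y, 16 mm deep.
- bay3 (a point): Centre of the floor of bay 3 (bays numbered along the rack's +y, 52 mm apart), 8 mm above the table; axes as the rack's. Inside 70 mm along the rack's x by 48 mm along its y, 16 mm deep.
- carton0: Full carton: closed rigid cardboard box with a paper band, 62 (its x) x 40 (y) x 58 mm (z, tall), about 120 g. Origin: centre of its underside. May be absent. In a bay its 62 mm length lies along the rack's x; grip it across that length, since neighbours in the row leave 12 mm between them.
- carton1: Full carton: closed rigid cardboard box with a paper band, 62 (its x) x 40 (y) x 58 mm (z, tall), about 120 g. Origin: centre of its underside. May be absent. In a bay its 62 mm length lies along the rack's x; grip it across that length, since neighbours in the row leave 12 mm between them.
- carton2: Full carton: closed rigid cardboard box with a paper band, 62 (its x) x 40 (y) x 58 mm (z, tall), about 120 g. Origin: centre of its underside. May be absent. In a bay its 62 mm length lies along the rack's x; grip it across that length, since neighbours in the row leave 12 mm between them.
- carton3: Full carton: closed rigid cardboard box with a paper band, 62 (its x) x 40 (y) x 58 mm (z, tall), about 120 g. Origin: centre of its underside. May be absent. In a bay its 62 mm length lies along the rack's x; grip it across that length, since neighbours in the row leave 12 mm between them.
- empty0: Empty carton: same outside size as a full one (62 x 40 x 58 mm) but open at the top, 3 mm walls, about 30 g. Origin: centre of its underside. May be absent; stands in a bay at the start.
- empty1: Empty carton: same outside size as a full one (62 x 40 x 58 mm) but open at the top, 3 mm walls, about 30 g. Origin: centre of its underside. May be absent; stands in a bay at the start.
- empty2: Empty carton: same outside size as a full one (62 x 40 x 58 mm) but open at the top, 3 mm walls, about 30 g. Origin: centre of its underside. May be absent; stands in a bay at the start.
- empty3: Empty carton: same outside size as a full one (62 x 40 x 58 mm) but open at the top, 3 mm walls, about 30 g. Origin: centre of its underside. May be absent; stands in a bay at the start.
- dropper: Bystander: amber bottle, 44 mm wide, 95 mm tall. Origin: centre of its underside.
- jar: Bystander: white jar, 64 mm wide, 80 mm tall. Origin: centre of its underside.
- pot: Bystander: white cup, 72 mm wide, 85 mm tall. Origin: centre of its underside.
There are look-alikes about, which are no part of the job. Leave any pink look-alike of the carton2 alone. Leave any purple look-alike of the carton0 alone.

How it is judged (in metres and radians):
On the way, in this order (a step that is already met when the one before it is completed fails the run):
1. the bolt is drawn fully back (within 10 mm) (value of joint bolt below 0.01 m), for 0.2 s.
2. every empty carton is in the waste tray and every full one upright on the floor of a bay, with the bolt still clear of the bays (angle between each of carton0, carton1, carton2, carton3's own z axis and vertical below 0.15 rad and (distance between carton0 and bay0 below 0.012 m or distance between carton0 and bay1 below 0.012 m or distance between carton0 and bay2 below 0.012 m or distance between carton0 and bay3 below 0.012 m) and (distance between carton1 and bay0 below 0.012 m or distance between carton1 and bay1 below 0.012 m or distance between carton1 and bay2 below 0.012 m or distance between carton1 and bay3 below 0.012 m) and (distance between carton2 and bay0 below 0.012 m or distance between carton2 and bay1 below 0.012 m or distance between carton2 and bay2 below 0.012 m or distance between carton2 and bay3 below 0.012 m) and (distance between carton3 and bay0 below 0.012 m or distance between carton3 and bay1 below 0.012 m or distance between carton3 and bay2 below 0.012 m or distance between carton3 and bay3 below 0.012 m) and x of empty0 in the frame of waste_tray between -0.075 and 0.075 m and y of empty0 in the frame of waste_tray between -0.065 and 0.065 m and z of empty0 in the frame of waste_tray between -0.005 and 0.06 m and x of empty1 in the frame of waste_tray between -0.075 and 0.075 m and y of empty1 in the frame of waste_tray between -0.065 and 0.065 m and z of empty1 in the frame of waste_tray between -0.005 and 0.06 m and x of empty2 in the frame of waste_tray between -0.075 and 0.075 m and y of empty2 in the frame of waste_tray between -0.065 and 0.065 m and z of empty2 in the frame of waste_tray between -0.005 and 0.06 m and x of empty3 in the frame of waste_tray between -0.075 and 0.075 m and y of empty3 in the frame of waste_tray between -0.065 and 0.065 m and z of empty3 in the frame of waste_tray between -0.005 and 0.06 m and value of joint bolt below 0.03 m), for 0.2 s.
3. the bolt is fully home in its keeper (within 8 mm) and the knob not yet screwed down (value of joint bolt above 0.242 m and value of joint knob below 1.2 rad), for 0.2 s.
4. the knob is screwed fully down (turned past 2.8 rad) with the bolt home (value of joint bolt above 0.242 m and value of joint knob above 2.8 rad), for 0.2 s.
At the end, for the whole second after the job is handed in: Each full carton stands upright (within 0.15 rad) with its underside's centre within 12 mm of a bay's floor centre; each empty carton lies in the waste tray; the bolt is at 0.242 m or more, the knob at 2.8 rad or more; all is at rest (all of step 4 and angle between each of carton0, carton1, carton2, carton3's own z axis and vertical below 0.15 rad and (distance between carton0 and bay0 below 0.012 m or distance between carton0 and bay1 below 0.012 m or distance between carton0 and bay2 below 0.012 m or distance between carton0 and bay3 below 0.012 m) and (distance between carton1 and bay0 below 0.012 m or distance between carton1 and bay1 below 0.012 m or distance between carton1 and bay2 below 0.012 m or distance between carton1 and bay3 below 0.012 m) and (distance between carton2 and bay0 below 0.012 m or distance between carton2 and bay1 below 0.012 m or distance between carton2 and bay2 below 0.012 m or distance between carton2 and bay3 below 0.012 m) and (distance between carton3 and bay0 below 0.012 m or distance between carton3 and bay1 below 0.012 m or distance between carton3 and bay2 below 0.012 m or distance between carton3 and bay3 below 0.012 m) and x of empty0 in the frame of waste_tray between -0.075 and 0.075 m and y of empty0 in the frame of waste_tray between -0.065 and 0.065 m and z of empty0 in the frame of waste_tray between -0.005 and 0.06 m and x of empty1 in the frame of waste_tray between -0.075 and 0.075 m and y of empty1 in the frame of waste_tray between -0.065 and 0.065 m and z of empty1 in the frame of waste_tray between -0.005 and 0.06 m and x of empty2 in the frame of waste_tray between -0.075 and 0.075 m and y of empty2 in the frame of waste_tray between -0.065 and 0.065 m and z of empty2 in the frame of waste_tray between -0.005 and 0.06 m and x of empty3 in the frame of waste_tray between -0.075 and 0.075 m and y of empty3 in the frame of waste_tray between -0.065 and 0.065 m and z of empty3 in the frame of waste_tray between -0.005 and 0.06 m and linear speed of each of carton0, carton1, carton2, carton3, empty0, empty1, empty2, empty3 below 0.02 m/s); the robot touches nothing.
It fails at once if the dropper is moved more than 40 mm or tipped (distance of dropper from where it was at the start of the episode above 0.04 m or angle between dropper's own z axis and vertical above 0.5 rad).
It fails at once if the jar is moved more than 40 mm or tipped (distance of jar from where it was at the start of the episode above 0.04 m or angle between jar's own z axis and vertical above 0.5 rad).
It fails at once if the pot is moved more than 40 mm or tipped (distance of pot from where it was at the start of the episode above 0.04 m or angle between pot's own z axis and vertical above 0.5 rad).
Of carton0, carton1, carton2, carton3 only 2 to 4 are there at a start; the rules pass over those that are not, and their reading is None.
Of empty0, empty1, empty2, empty3 only 1 to 2 are there at a start; the rules pass over those that are not, and their reading is None.
At some moment in a run one of carton0, carton1, carton2, carton3 may be knocked a few centimetres aside while the robot is not near it.
Once in a run the grip may slacken for a moment while it holds something.
It also fails if it takes over 210 s, if anything falls off the work surface, if the arm or the gripper's body presses on something with over 40 N, if the wrist force passes 120 N, or if a joint passes its speed limit or range.

## Working session

There is one attempt and no reset: what is moved stays moved. The work goes in short steps, Python scripts to look and compute and a tool call to move; the robot and the scene stay as the last step left them, time stands still between calls to the robot, and variables do not carry over. Pictures are saved under pics/ and viewed, at most 14 in all, crops included, and the job is handed in when it is done.

Besides the shell and the picture viewer there is one more tool, called after "Request:" as a command line: name --argument value ..., lists and objects as JSON in quotes. step_arm: Moves the arm, as the interface text tells. Its arguments: {"type":"object","properties":{"moves":{"type":"array","items":{"type":"object","properties":{"tx":{"type":"number"},"ty":{"type":"number"},"tz":{"type":"number"},"ax":{"type":"number"},"ay":{"type":"number"},"az":{"type":"number"}}}},"gripper":{"type":"number"},"newtons":{"type":"number"}},"required":["moves"]}

```bash
mkdir -p pics; cat > h.py <<'E'
import numpy as np, cv2
from rig import r, eyes, workorder
from scipy.spatial.transform import Rotation as R
def cloud(name):
    im,d=eyes.grab_frame(name); return im,d,pts(name,d)
def pts(name,d):
    c=eyes.camera_info(name);K=np.array(c["intrinsics"]);T=np.array(c["cam_to_world"])
    v,u=np.mgrid[0:480,0:640].astype(float)
    uv=np.stack([u.ravel(),v.ravel()],1)[:,None]
    s=cv2.undistortPoints(uv,K,np.array([c["k1"],0,0,0,0.]))[:,0]
    z=d.ravel(); P=np.stack([s[:,0]*z,-s[:,1]*z,-z],1)
    return (P@T[:3,:3].T+T[:3,3]).reshape(480,640,3)
E
python3 - <<'E'
from h import *
print(r.sense())
for n in("top","side"):
    im,d,P=cloud(n); cv2.imwrite(f"pics/{n}0.png",im[:,:,::-1]); np.savez(f"{n}0.npz",im=im,d=d,P=P)
    c=eyes.camera_info(n);print(n,c["k1"],np.round(c["cam_to_world"],3).tolist())
E
```

```text
{'clock': 0.0, 'qpos': array([ 1.13258542e+00,  3.53648842e-01,  1.63413453e+00,  8.77735453e-06,
        1.15521180e+00, -2.43433089e-03]), 'qvel': array([-9.74589022e-05, -9.79523108e-04, -1.07119465e-03, -1.45749569e-04,
       -7.20319733e-04, -8.46607031e-04]), 'joint_efforts': array([-3.97861522e-04, -6.05237603e+01, -3.42067051e+01, -1.07355515e-04,
        9.38408106e-03,  2.72634293e-05]), 'eef_pos': array([263.64970398, 566.17773211, 255.56105835]), 'tcp_rot': array([-3.14019015e+00, -1.14394307e-05,  2.70581252e+00]), 'contact_force': array([ 0.17508596, -1.07639993, -0.19732542]), 'wrist_torque': array([ 0.02296128, -0.053281  ,  0.03824464]), 'grasp_force': 0.0, 'opening': 0.9975299743974594}
top -0.08311299777434769 [[0.028, 0.973, -0.23, 364.511], [-1.0, 0.027, -0.007, 0.76], [-0.001, 0.23, 0.973, 997.495], [0.0, 0.0, 0.0, 1.0]]
side -0.10615063598172221 [[0.697, 0.557, -0.451, 88.528], [-0.717, 0.547, -0.433, -434.918], [0.006, 0.625, 0.78, 919.968], [0.0, 0.0, 0.0, 1.0]]
```

View pics/top0.png

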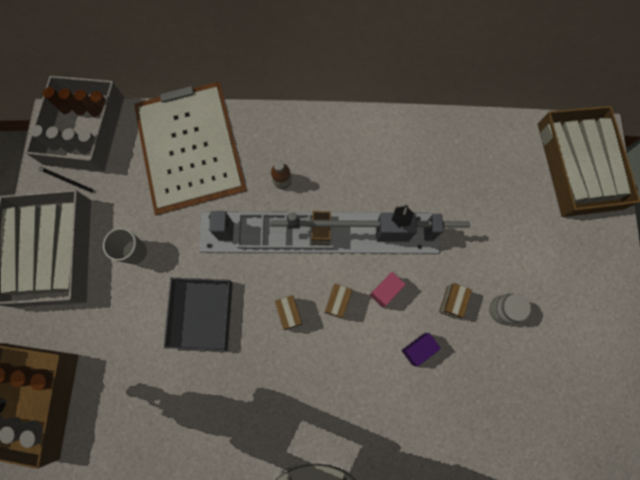

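View pics/side0.png

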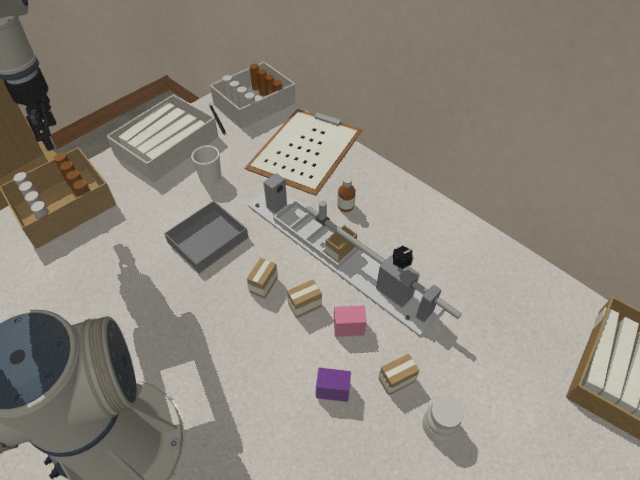

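The top view shows the rack with its keeper at (219,225), bolt handle at (292,220), knob at (403,216) and one empty carton in the bay at (321,227). The three banded full cartons are at (289,312), (340,300) and (458,300), and the tray is at (199,314). The pink and purple boxes are look-alikes. The dropper is at (281,174), the cup at (122,245) and the jar at (515,308).

```bash
python3 - <<'E'
from h import *
for n in("top","side"):
    Z=np.load(n+"0.npz");im,P,d=Z["im"],Z["P"],Z["d"]
    X,Y,H=P[...,0],P[...,1],P[...,2]
    hsv=cv2.cvtColor(im,cv2.COLOR_RGB2HSV)
    m=((H>12)&(H<170)&(d>0)).astype(np.uint8)
    k,lab,st,ce=cv2.connectedComponentsWithStats(m)
    for i in range(1,k):
        if st[i,4]<60: continue
        q=P[lab==i]; top=np.percentile(q[:,2],90)
        t=q[q[:,2]>top-6]
        b=cv2.minAreaRect(t[:,:2].astype(np.float32))
        print(n,np.round(ce[i]),st[i,4],"top%.0f"%top,"c",np.round(b[0]),"sz",np.round(b[1]),"ang%.1f"%b[2])
    tb=P[(d>0)&(abs(H)<8)]; print("tbl",np.median(tb[:,2]))
a=cv2.imread("pics/side0.png");b=cv2.imread("pics/top0.png")
c=np.vstack([cv2.resize(a[235:400,230:450],(800,600),interpolation=2)[:300],cv2.resize(b[260:340,260:500],(800,267),interpolation=2)])
cv2.imwrite("pics/z1.png",cv2.resize(a[225:400,235:455],(754,600),interpolation=2))
cv2.imwrite("pics/z2.png",cv2.resize(b[195:335,190:480],(800,386),interpolation=2))
E
```

```text
top [31.  1.] 247 top26 c [1238.  820.] sz [180.  10.] ang87.6
top [546.   5.] 2429 top58 c [1240. -694.] sz [261.   9.] ang89.8
top [ 74. 121.] 5633 top85 c [858. 599.] sz [151. 131.] ang84.0
top [176.  94.] 227 top16 c [952. 370.] sz [24. 80.] ang17.0
top [588. 160.] 7602 top58 c [ 799. -620.] sz [247. 170.] ang8.5
top [281. 175.] 424 top96 c [733.  98.] sz [20. 20.] ang30.6
top [ 43. 247.] 9173 top64 c [550. 628.] sz [247. 186.] ang5.8
top [354. 226.] 3918 top134 c [609. -54.] sz [ 37. 243.] ang3.7
top [221. 225.] 631 top103 c [607. 219.] sz [44. 35.] ang1.0
top [123. 246.] 1037 top86 c [556. 427.] sz [70. 70.] ang57.6
top [387. 289.] 641 top62 c [ 484. -139.] sz [40. 62.] ang47.2
top [196. 312.] 950 top37 c [421. 263.] sz [150. 132.] ang0.1
top [338. 300.] 615 top62 c [457. -36.] sz [40. 62.] ang72.4
top [456. 301.] 765 top61 c [ 462. -287.] sz [40. 63.] ang71.0
top [510. 308.] 1025 top83 c [ 448. -401.] sz [55. 57.] ang63.9
top [288. 312.] 634 top62 c [429.  67.] sz [62. 40.] ang19.8
top [421. 349.] 713 top62 c [ 361. -210.] sz [40. 63.] ang37.8
top [ 37. 408.] 4979 top97 c [217
[... 471 characters left out ...]
1 c [614.  -7.] sz [ 45. 486.] ang1.5
side [346. 194.] 462 top93 c [737.  96.] sz [21. 20.] ang2.7
side [206. 234.] 1209 top35 c [423. 261.] sz [135. 152.] ang88.8
side [262. 277.] 801 top60 c [430.  66.] sz [64. 41.] ang19.6
side [304. 297.] 861 top60 c [458. -37.] sz [43. 63.] ang71.2
side [612. 367.] 6473 top56 c [ 798. -602.] sz [250. 132.] ang9.6
side [349. 320.] 858 top60 c [ 485. -142.] sz [42. 63.] ang47.1
side [398. 373.] 1007 top61 c [ 463. -288.] sz [40. 64.] ang69.2
side [333. 383.] 975 top61 c [ 362. -211.] sz [41. 62.] ang37.6
side [133. 445.] 6126 top149 c [ -0. -59.] sz [ 50. 144.] ang84.9
side [443. 418.] 1337 top83 c [ 449. -402.] sz [54. 57.] ang84.0
tbl 0.8578861834485565
```

View pics/z1.png

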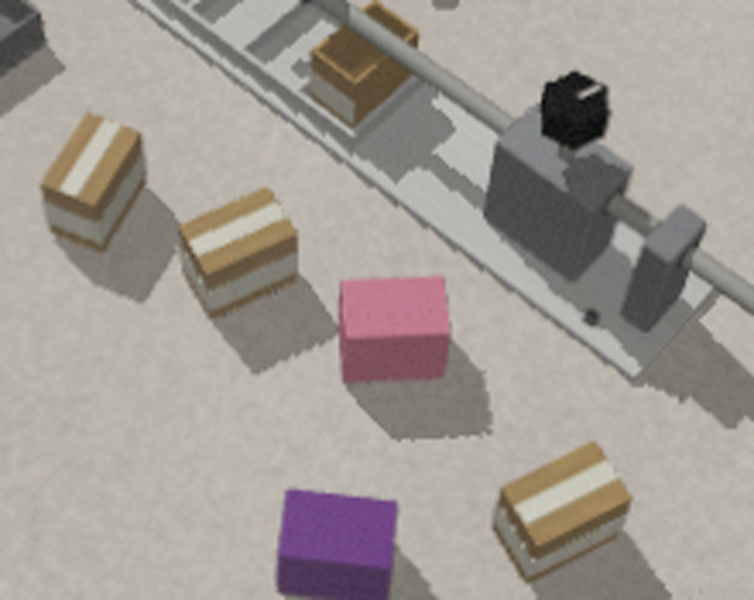

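View pics/z2.png

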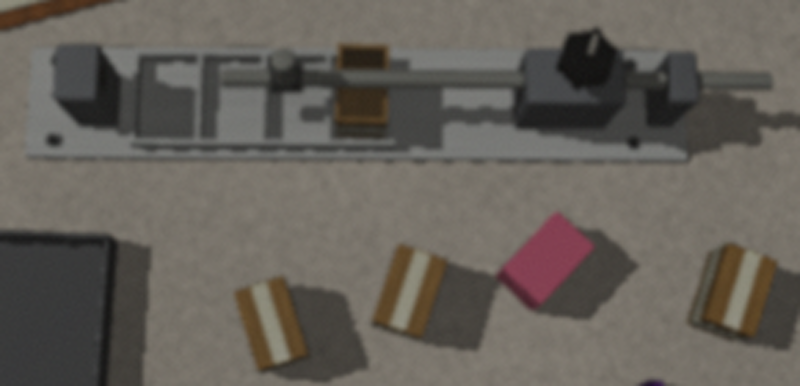

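All three full cartons stand upright: their tops are 62x40 mm at about 60 mm height. The only empty carton is in the bay nearest the guides. Next I'll fit the rack pose.

```bash
python3 - <<'E'
from h import *
for n in("top","side"):
    Z=np.load(n+"0.npz");P,d,im=Z["P"],Z["d"],Z["im"]
    X,Y,H=P[...,0],P[...,1],P[...,2]
    roi=(d>0)&(abs(X-605)<85)&(Y>-330)&(Y<260)
    def box(lo,hi,ylo,yhi,lab):
        m=roi&(H>lo)&(H<hi)&(Y>ylo)&(Y<yhi)
        q=P[m]; b=cv2.minAreaRect(q[:,:2].astype(np.float32)); print(n,lab,len(q),np.round(b[0],1),np.round(b[1],1),round(b[2],2),"z%.1f"%np.median(q[:,2]))
    box(96,110,180,250,"keeper")
    box(5,14,-330,260,"plate")
    box(110,145,-50,150,"handle")
    box(120,170,-250,-100,"knob")
    box(90,103,-150,-90,"g1"); box(90,103,-330,-190,"g2")
    box(58,74,-40,60,"empty")
    m=roi&(H>80)&(H<96)&(Y>-90)&(Y<170)&(abs(X-608)<18); q=P[m]
    l=cv2.fitLine(q[:,:2].astype(np.float32),cv2.DIST_HUBER,0,.01,.01).ravel(); print("rod",l,q[:,1].max())
E
```

```text
top keeper 330 [607.3 219. ] [43.5 34.7] 0.99 z101.2
top plate 5497 [604.6 -34.7] [589.2 169.6] 89.78 z9.5
top handle 87 [611.5  60.2] [17. 16.] 0.16 z135.9
top knob 349 [ 615.5 -153.9] [37.1 39.4] 70.73 z152.3
top g1 310 [ 615.6 -119.7] [44.6 57.5] 1.72 z95.8
top g2 286 [ 617.  -247.6] [ 40.5 115.5] 0.85 z95.0
top empty 143 [614.1   3.7] [39.1 63. ] 89.33 z66.7
rod [ 2.5962729e-02 -9.9966294e-01  6.1101709e+02  5.9740157e+00] 110.76395948600116
side keeper 196 [607.9 217.5] [37.  45.3] 89.69 z99.7
side plate 4030 [604.8 -34.3] [588.5 168.9] 89.91 z8.6
side handle 96 [611.8  58.4] [19.3 15.6] 44.3 z128.5
side knob 376 [ 617.1 -157.9] [37.6 42.4] 74.59 z150.6
side g1 192 [ 613.5 -126.6] [55.8 34.8] 55.03 z95.0
side g2 331 [ 618.1 -248.3] [116.7  45.1] 88.54 z94.9
side empty 186 [615.7   3.2] [42.3 65. ] 89.48 z64.5
rod [ 2.9370213e-02 -9.9956858e-01  6.1062158e+02  6.2488446e+00] 110.80895178157886
```

```bash
cat >> h.py <<'E'
O=np.array([610.7,83.8]); A=0.025
Rk=np.array([[np.cos(A),-np.sin(A)],[np.sin(A),np.cos(A)]])
def w2r(p): return (np.asarray(p,float)[:2]-O)@Rk
def r2w(p): return O+Rk@np.asarray(p,float)
def need(wxy,z,yaw=None):
    s=r.sense(); rot=R.from_euler("xyz",s["tcp_rot"]); dp=np.r_[wxy,z]-s["eef_pos"]
    print("t %.1f"%s["clock"],"pos",np.round(s["eef_pos"],1),"rpy",np.round(s["tcp_rot"],3),"q6 %.2f"%s["qpos"][5],"op %.2f"%s["opening"],"gf %.0f"%s["grasp_force"])
    if yaw is not None:
        e=(s["tcp_rot"][2]-yaw+np.pi/2)%np.pi-np.pi/2
        c=R.from_euler("xyz",[np.pi,0,s["tcp_rot"][2]-e])
        print("az %.3f"%(e/(np.pi/2)),"after turn t:",np.round(c.inv().apply(dp)/25,2))
    print("now t:",np.round(rot.inv().apply(dp)/25,2))
E
```

Request:
step_arm --moves '[{"az":0.1},{"az":0.1},{"az":0.1},{"az":0.1},{"az":0.1}]' --gripper 1 --newtons 60

```text
schema error: expected keys tx, ty, tz, ax, ay, az
```

Request:
step_arm --moves '[{"az":0.1},{"az":0.1,"tx":-0.5},{"tx":-1},{"tx":-1},{"tx":-1,"ty":0.5}]'

```text
schema error: expected keys tx, ty, tz, ax, ay, az
```

Request:
step_arm --moves '[{"tx":-1,"ty":1},{"tx":-1,"ty":1},{"tx":-1,"ty":1},{"tx":-1,"ty":1},{"tx":-1,"ty":1}]'

```text
schema error: expected keys tx, ty, tz, ax, ay, az
```

Request:
step_arm --moves '[{"tx":-1,"ty":1},{"tx":-1,"ty":1},{"tx":-1,"ty":1},{"tx":-1,"ty":1},{"tx":-1,"ty":1}]'

```text
schema error: expected keys tx, ty, tz, ax, ay, az
```

```bash
python3 -c "
from h import *
need(r2w([0,-24.3]),124,1.596)"
```

```text
t 0.1 pos [263.7 566.2 255.6] rpy [-3.14   0.     2.706] q6 -0.00 op 1.00 gf 0
az 0.706 after turn t: [-20.61  13.39   5.27]
now t: [-21.16 -12.5    5.28]
```

All six keys are required in every row.

Request:
step_arm --moves '[{"tx":0,"ty":0,"tz":0,"ax":0,"ay":0,"az":0.1},{"tx":0,"ty":0,"tz":0,"ax":0,"ay":0,"az":0.1},{"tx":0,"ty":0,"tz":0,"ax":0,"ay":0,"az":0.1},{"tx":0,"ty":0,"tz":0,"ax":0,"ay":0,"az":0.1},{"tx":0,"ty":0,"tz":0,"ax":0,"ay":0,"az":0.1}]' --gripper 1 --newtons 60

```text
clock: 0.72
eef_pos: [263.7, 566.3, 255.8]
tcp_rot: [-3.141, 0.001, 1.915]
contact_force: [-0.7, 0.5, -0.3]
opening: 1.001
grasp_force: 0.0
```

Request:
step_arm --moves '[{"tx":0,"ty":0,"tz":0,"ax":0,"ay":0,"az":0.1},{"tx":0,"ty":0,"tz":0,"ax":0,"ay":0,"az":0.106},{"tx":-1,"ty":0,"tz":0,"ax":0,"ay":0,"az":0},{"tx":-1,"ty":0.5,"tz":0,"ax":0,"ay":0,"az":0},{"tx":-1,"ty":0.5,"tz":0,"ax":0,"ay":0,"az":0}]'

```text
clock: 1.35
eef_pos: [290.8, 491.3, 255.9]
tcp_rot: [-3.141, 0.001, 1.597]
contact_force: [0.5, 1.3, 0.1]
opening: 1.001
grasp_force: 0.0
```

Request:
step_arm --moves '[{"tx":-1,"ty":1,"tz":0,"ax":0,"ay":0,"az":0},{"tx":-1,"ty":1,"tz":0,"ax":0,"ay":0,"az":0},{"tx":-1,"ty":1,"tz":0,"ax":0,"ay":0,"az":0},{"tx":-1,"ty":1,"tz":0,"ax":0,"ay":0,"az":0},{"tx":-1,"ty":1,"tz":0,"ax":0,"ay":0,"az":0}]'

```text
clock: 1.98
eef_pos: [419.6, 369.6, 256.0]
tcp_rot: [-3.141, 0.0, 1.597]
contact_force: [-0.5, 0.8, -0.2]
opening: 0.999
grasp_force: 0.0
```

Request:
step_arm --moves '[{"tx":-1,"ty":1,"tz":0,"ax":0,"ay":0,"az":0},{"tx":-1,"ty":1,"tz":0,"ax":0,"ay":0,"az":0},{"tx":-1,"ty":1,"tz":0,"ax":0,"ay":0,"az":0},{"tx":-1,"ty":1,"tz":0,"ax":0,"ay":0,"az":0},{"tx":-1,"ty":1,"tz":0,"ax":0,"ay":0,"az":0}]'

```text
clock: 2.6
eef_pos: [547.8, 247.9, 255.9]
tcp_rot: [-3.141, 0.0, 1.597]
contact_force: [-0.1, 0.0, -0.7]
opening: 1.002
grasp_force: 0.0
```

Request:
step_arm --moves '[{"tx":-1,"ty":1,"tz":0,"ax":0,"ay":0,"az":0},{"tx":-1,"ty":1,"tz":0,"ax":0,"ay":0,"az":0},{"tx":-1,"ty":0.4,"tz":0,"ax":0,"ay":0,"az":0},{"tx":-1,"ty":0,"tz":0,"ax":0,"ay":0,"az":0},{"tx":-1,"ty":0,"tz":0,"ax":0,"ay":0,"az":0}]'

```text
clock: 3.22
eef_pos: [610.3, 124.5, 255.7]
tcp_rot: [-3.141, 0.0, 1.597]
contact_force: [0.2, 0.1, 0.9]
opening: 0.997
grasp_force: 0.0
```

```bash
python3 -c "
from h import *
need(r2w([0,-24.3]),124,1.596)"
```

```text
t 3.2 pos [610.3 124.5 255.7] rpy [-3.141  0.     1.597] q6 0.17 op 1.00 gf 0
az 0.000 after turn t: [-2.6  -0.02  5.27]
now t: [-2.6  -0.02  5.27]
```

Request:
step_arm --moves '[{"tx":-1,"ty":0,"tz":0,"ax":0,"ay":0,"az":0},{"tx":-1,"ty":0,"tz":0,"ax":0,"ay":0,"az":0},{"tx":-0.6,"ty":0,"tz":0.5,"ax":0,"ay":0,"az":0},{"tx":0,"ty":0,"tz":1,"ax":0,"ay":0,"az":0},{"tx":0,"ty":0,"tz":1,"ax":0,"ay":0,"az":0}]'

```text
clock: 3.85
eef_pos: [611.7, 60.3, 192.2]
tcp_rot: [-3.141, -0.0, 1.596]
contact_force: [-0.3, 0.4, 0.1]
opening: 1.0
grasp_force: 0.0
```

Request:
step_arm --moves '[{"tx":0,"ty":0,"tz":1,"ax":0,"ay":0,"az":0},{"tx":0,"ty":0,"tz":1,"ax":0,"ay":0,"az":0},{"tx":0,"ty":0,"tz":0.75,"ax":0,"ay":0,"az":0},{"tx":0,"ty":0,"tz":0,"ax":0,"ay":0,"az":0},{"tx":0,"ty":0,"tz":0,"ax":0,"ay":0,"az":0}]'

```text
clock: 4.47
eef_pos: [612.6, 60.6, 125.5]
tcp_rot: [3.141, -0.0, 1.597]
contact_force: [0.4, -0.2, 0.7]
opening: 1.001
grasp_force: 0.0
```

Request:
step_arm --moves '[{"tx":0,"ty":0,"tz":0,"ax":0,"ay":0,"az":0},{"tx":0,"ty":0,"tz":0,"ax":0,"ay":0,"az":0},{"tx":0,"ty":0,"tz":0,"ax":0,"ay":0,"az":0},{"tx":0,"ty":0,"tz":0,"ax":0,"ay":0,"az":0},{"tx":0,"ty":0,"tz":0,"ax":0,"ay":0,"az":0}]' --gripper 0

```text
clock: 5.1
eef_pos: [612.2, 60.5, 125.4]
tcp_rot: [3.141, -0.0, 1.597]
contact_force: [-2.2, -1.1, 5.2]
opening: 0.197
grasp_force: 58.4
```

Request:
step_arm --moves '[{"tx":0,"ty":0,"tz":0,"ax":0,"ay":0,"az":0},{"tx":0,"ty":0,"tz":0,"ax":0,"ay":0,"az":0},{"tx":0,"ty":0,"tz":0,"ax":0,"ay":0,"az":0}]'

```text
clock: 5.48
eef_pos: [612.2, 60.5, 125.4]
tcp_rot: [3.141, -0.0, 1.597]
contact_force: [-1.8, -0.4, 5.7]
opening: 0.192
grasp_force: 58.4
```

Request:
step_arm --moves '[{"tx":-0.5,"ty":0,"tz":0,"ax":0,"ay":0,"az":0},{"tx":-0.7,"ty":0,"tz":0,"ax":0,"ay":0,"az":0},{"tx":-0.7,"ty":0,"tz":0,"ax":0,"ay":0,"az":0},{"tx":-0.7,"ty":0,"tz":0,"ax":0,"ay":0,"az":0},{"tx":-0.7,"ty":0,"tz":0,"ax":0,"ay":0,"az":0}]'

```text
clock: 6.1
eef_pos: [614.0, -21.8, 125.4]
tcp_rot: [-3.141, -0.001, 1.597]
contact_force: [-2.9, 3.9, 5.2]
opening: 0.192
grasp_force: 58.6
```

Request:
step_arm --moves '[{"tx":-0.7,"ty":0,"tz":0,"ax":0,"ay":0,"az":0},{"tx":-0.7,"ty":0,"tz":0,"ax":0,"ay":0,"az":0},{"tx":-0.5,"ty":0,"tz":0,"ax":0,"ay":0,"az":0},{"tx":-0.3,"ty":0,"tz":0,"ax":0,"ay":0,"az":0},{"tx":0,"ty":0,"tz":0,"ax":0,"ay":0,"az":0}]'

```text
clock: 6.72
eef_pos: [615.3, -77.8, 125.4]
tcp_rot: [-3.141, 0.001, 1.596]
contact_force: [-3.7, -3.2, 7.1]
opening: 0.192
grasp_force: 58.7
```

```bash
python3 -c "
from h import *
s=r.sense();print(w2r(s['eef_pos']),s['contact_force'])
im,d,P=cloud('top')
m=(P[...,2]>110)&(P[...,2]<145)&(P[...,1]>-120)&(P[...,1]<0)&(abs(P[...,0]-612)<25);print(m.sum(),[w2r(p) for p in [P[m].mean(0)]] if m.any() else '')
cv2.imwrite('pics/a.png',im[180:340,150:500,::-1])"
```

```text
[   0.57618425 -161.6425693 ] [-3.67255427 -3.23546383  7.07066827]
0
```

Request:
step_arm --moves '[{"tx":-0.1,"ty":0,"tz":0,"ax":0,"ay":0,"az":0},{"tx":-0.1,"ty":0,"tz":0,"ax":0,"ay":0,"az":0},{"tx":0,"ty":0,"tz":0,"ax":0,"ay":0,"az":0}]'

```text
clock: 7.15
eef_pos: [615.4, -81.9, 125.4]
tcp_rot: [-3.141, -0.0, 1.597]
contact_force: [-2.9, 0.6, 6.9]
opening: 0.194
grasp_force: 58.6
```

Request:
step_arm --moves '[{"tx":-0.1,"ty":0,"tz":0,"ax":0,"ay":0,"az":0},{"tx":-0.1,"ty":0,"tz":0,"ax":0,"ay":0,"az":0},{"tx":0,"ty":0,"tz":0,"ax":0,"ay":0,"az":0}]'

```text
clock: 7.52
eef_pos: [615.4, -82.3, 125.4]
tcp_rot: [-3.14, -0.007, 1.595]
contact_force: [-4.0, 26.7, 10.4]
opening: 0.196
grasp_force: 59.0
```

Request:
step_arm --moves '[{"tx":0.15,"ty":0,"tz":0,"ax":0,"ay":0,"az":0},{"tx":0,"ty":0,"tz":0,"ax":0,"ay":0,"az":0},{"tx":0,"ty":0,"tz":0,"ax":0,"ay":0,"az":0},{"tx":0,"ty":0,"tz":0,"ax":0,"ay":0,"az":0},{"tx":0,"ty":0,"tz":0,"ax":0,"ay":0,"az":0}]' --gripper 1

```text
clock: 8.15
eef_pos: [615.8, -83.5, 125.0]
tcp_rot: [-3.142, 0.0, 1.596]
contact_force: [-0.6, 0.1, -0.1]
opening: 1.004
grasp_force: 0.0
```

Request:
step_arm --moves '[{"tx":0,"ty":0,"tz":-0.6,"ax":0,"ay":0,"az":0},{"tx":0,"ty":0,"tz":-1,"ax":0,"ay":0,"az":0},{"tx":0,"ty":0,"tz":-1,"ax":0,"ay":0,"az":0},{"tx":0.5,"ty":0,"tz":0,"ax":0,"ay":0,"az":0},{"tx":1,"ty":0,"tz":0,"ax":0,"ay":0,"az":0}]'

```text
clock: 8.78
eef_pos: [614.8, -45.5, 190.3]
tcp_rot: [3.141, 0.0, 1.596]
contact_force: [-0.2, 1.1, 0.0]
opening: 0.999
grasp_force: 0.0
```

```bash
python3 -c "
from h import *
im,d,P=cloud('side')
H=P[...,2];print('handle')
def bx(lo,hi,a,b):
    m=(d>0)&(H>lo)&(H<hi)&(P[...,1]>a)&(P[...,1]<b)&(abs(P[...,0]-613)<50)
    q=P[m]; bb=cv2.minAreaRect(q[:,:2].astype(np.float32)); print(len(q),w2r(bb[0]),bb[1],bb[2])
bx(120,140,-110,-60); bx(55,72,-40,40)
need([614.8,3.5],56,1.596)
cv2.imwrite('pics/b.png',cv2.resize(im[170:330,230:470,::-1],None,fx=3,fy=3))"
```

```text
handle
80 [   1.30085718 -166.50078065] (17.85513687133789, 16.40207290649414) 10.91270923614502
232 [  1.75191271 -81.42896901] (63.0657844543457, 42.35886001586914) 0.6697133183479309
t 8.8 pos [614.4 -42.4 189.9] rpy [-3.141e+00 -2.000e-03  1.597e+00] q6 -0.10 op 1.00 gf 0
az 0.000 after turn t: [1.84 0.06 5.35]
now t: [1.83 0.07 5.36]
```

View pics/b.png

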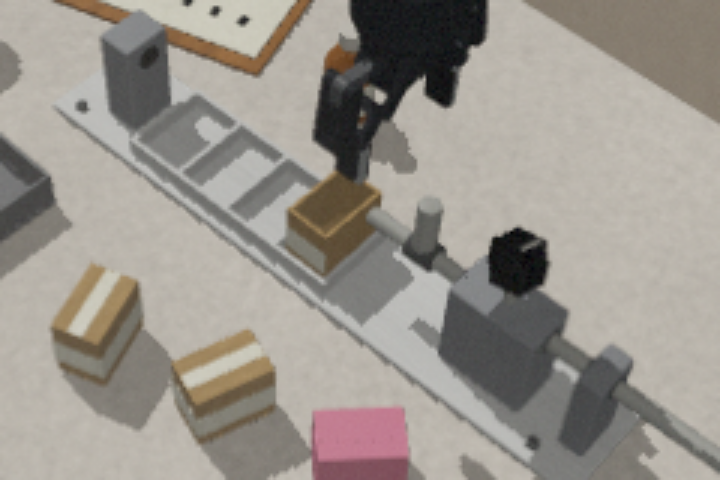

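The bolt is drawn (handle and rod tip are clear of bay 0), the empty carton stands in bay 0, and bays 1–3 are free. Next I'll pick up the empty.

Request:
step_arm --moves '[{"tx":0.84,"ty":0.06,"tz":0.4,"ax":0,"ay":0,"az":0},{"tx":1,"ty":0,"tz":1,"ax":0,"ay":0,"az":0},{"tx":0,"ty":0,"tz":1,"ax":0,"ay":0,"az":0},{"tx":0,"ty":0,"tz":1,"ax":0,"ay":0,"az":0},{"tx":0,"ty":0,"tz":1,"ax":0,"ay":0,"az":0}]' --newtons 30

```text
clock: 9.45
eef_pos: [614.6, 1.3, 78.1]
tcp_rot: [-3.14, -0.0, 1.597]
contact_force: [0.6, -0.0, -0.7]
opening: 1.003
grasp_force: 0.0
```

Request:
step_arm --moves '[{"tx":0,"ty":0,"tz":0.6,"ax":0,"ay":0,"az":0},{"tx":0,"ty":0,"tz":0.35,"ax":0,"ay":0,"az":0},{"tx":0,"ty":0,"tz":0,"ax":0,"ay":0,"az":0}]'

```text
clock: 9.82
eef_pos: [615.0, 0.4, 55.9]
tcp_rot: [-3.141, -0.0, 1.597]
contact_force: [-0.1, -0.5, -0.4]
opening: 1.0
grasp_force: 0.0
```

Request:
step_arm --moves '[{"tx":0,"ty":0,"tz":0,"ax":0,"ay":0,"az":0},{"tx":0,"ty":0,"tz":0,"ax":0,"ay":0,"az":0},{"tx":0,"ty":0,"tz":0,"ax":0,"ay":0,"az":0},{"tx":0,"ty":0,"tz":0,"ax":0,"ay":0,"az":0},{"tx":0,"ty":0,"tz":0,"ax":0,"ay":0,"az":0}]' --gripper 0

```text
clock: 10.45
eef_pos: [615.9, 0.2, 57.3]
tcp_rot: [3.14, 0.0, 1.597]
contact_force: [0.0, 0.1, 6.4]
opening: 0.722
grasp_force: 33.4
```

Request:
step_arm --moves '[{"tx":0,"ty":0,"tz":-0.5,"ax":0,"ay":0,"az":0},{"tx":0,"ty":0,"tz":-1,"ax":0,"ay":0,"az":0},{"tx":0,"ty":0,"tz":-1,"ax":0,"ay":0,"az":0},{"tx":0,"ty":0,"tz":-1,"ax":0,"ay":0,"az":0},{"tx":0,"ty":0,"tz":-0.5,"ax":0,"ay":0,"az":0}]'

```text
clock: 11.08
eef_pos: [615.7, 0.3, 158.2]
tcp_rot: [3.139, 0.0, 1.597]
contact_force: [-0.1, 0.0, -0.7]
opening: 0.721
grasp_force: 32.7
```

```bash
python3 -c "
from h import *
need([422,262],60,1.596)"
```

```text
t 11.1 pos [6.157e+02 3.000e-01 1.582e+02] rpy [3.139 0.    1.597] q6 -0.03 op 0.72 gf 33
az 0.001 after turn t: [10.66 -7.48  3.93]
now t: [10.67 -7.48  3.91]
```

Request:
step_arm --moves '[{"tx":0.66,"ty":-0.5,"tz":0,"ax":0,"ay":0,"az":0},{"tx":1,"ty":-0.9,"tz":0,"ax":0,"ay":0,"az":0},{"tx":1,"ty":-0.9,"tz":0,"ax":0,"ay":0,"az":0},{"tx":1,"ty":-0.9,"tz":0,"ax":0,"ay":0,"az":0},{"tx":1,"ty":-0.9,"tz":0,"ax":0,"ay":0,"az":0}]'

```text
clock: 11.7
eef_pos: [507.2, 115.2, 155.2]
tcp_rot: [-3.139, 0.0, 1.597]
contact_force: [0.1, 0.2, 0.3]
opening: 0.724
grasp_force: 32.7
```

Request:
step_arm --moves '[{"tx":1,"ty":-0.9,"tz":0,"ax":0,"ay":0,"az":0},{"tx":1,"ty":-0.9,"tz":0,"ax":0,"ay":0,"az":0},{"tx":1,"ty":-0.9,"tz":0,"ax":0,"ay":0,"az":0},{"tx":1,"ty":-0.68,"tz":0,"ax":0,"ay":0,"az":0},{"tx":1,"ty":0,"tz":0.4,"ax":0,"ay":0,"az":0}]'

```text
clock: 12.32
eef_pos: [419.4, 237.5, 145.8]
tcp_rot: [-3.14, 0.001, 1.598]
contact_force: [0.6, 0.5, -1.0]
opening: 0.72
grasp_force: 32.8
```

Request:
step_arm --moves '[{"tx":1,"ty":0,"tz":0.7,"ax":0,"ay":0,"az":0},{"tx":0,"ty":0,"tz":1,"ax":0,"ay":0,"az":0},{"tx":0,"ty":0,"tz":1,"ax":0,"ay":0,"az":0},{"tx":0,"ty":0,"tz":0.7,"ax":0,"ay":0,"az":0},{"tx":0,"ty":0,"tz":0,"ax":0,"ay":0,"az":0}]'

```text
clock: 12.95
eef_pos: [418.9, 261.1, 59.6]
tcp_rot: [-3.138, 0.002, 1.597]
contact_force: [-0.0, -0.6, -0.3]
opening: 0.72
grasp_force: 32.8
```

Request:
step_arm --moves '[{"tx":0,"ty":0,"tz":0.1,"ax":0,"ay":0,"az":0},{"tx":0,"ty":0,"tz":0,"ax":0,"ay":0,"az":0}]'

```text
clock: 13.2
eef_pos: [421.4, 262.0, 59.2]
tcp_rot: [3.141, -0.0, 1.597]
contact_force: [0.6, 0.1, -0.8]
opening: 0.722
grasp_force: 32.8
```

Request:
step_arm --moves '[{"tx":0,"ty":0,"tz":0,"ax":0,"ay":0,"az":0},{"tx":0,"ty":0,"tz":0,"ax":0,"ay":0,"az":0},{"tx":0,"ty":0,"tz":-0.5,"ax":0,"ay":0,"az":0},{"tx":0,"ty":0,"tz":-1,"ax":0,"ay":0,"az":0},{"tx":0,"ty":0,"tz":-1,"ax":0,"ay":0,"az":0}]' --gripper 1

```text
clock: 13.82
eef_pos: [421.4, 261.8, 122.7]
tcp_rot: [3.141, -0.0, 1.597]
contact_force: [0.4, -0.2, 0.5]
opening: 1.003
grasp_force: 0.0
```

Request:
step_arm --moves '[{"tx":0,"ty":0,"tz":-1,"ax":0,"ay":0,"az":0},{"tx":0,"ty":0,"tz":-1,"ax":0,"ay":0,"az":0},{"tx":0,"ty":0,"tz":-1,"ax":0,"ay":0,"az":0},{"tx":0,"ty":0,"tz":-0.5,"ax":0,"ay":0,"az":0},{"tx":0,"ty":0,"tz":0,"ax":0,"ay":0,"az":0}]'

```text
clock: 14.45
eef_pos: [421.7, 262.0, 209.7]
tcp_rot: [3.14, -0.001, 1.597]
contact_force: [-0.1, 0.6, -0.7]
opening: 1.001
grasp_force: 0.0
```

```bash
cat >> h.py <<'E'
O=np.array([610.7,83.2])
def cartons(show=True):
    for n in("top","side"):
        im,d,P=cloud(n);H=P[...,2]
        m=((H>12)&(H<72)&(d>0)).astype(np.uint8)
        k,lab,st,ce=cv2.connectedComponentsWithStats(m)
        for i in range(1,k):
            if st[i,4]<60: continue
            q=P[lab==i]; top=np.percentile(q[:,2],90); t=q[q[:,2]>top-6]
            (c,s,a)=cv2.minAreaRect(t[:,:2].astype(np.float32))
            if max(s)>90 or not 250<c[0]<700: continue
            if s[1]>s[0]: a+=90
            a=(a+90)%180-90
            col=np.median(im[lab==i],0)
            print(n,st[i,4],"top%.0f"%top,"c",np.round(c,1),"sz",np.round(s),"long%.1f deg yaw %.3f"%(a,np.radians(a+90)),"rk",np.round(w2r(c),1),col)
    return im
E
python3 -c "
from h import *
cartons();need([429.5,66.5],45,1.571+.345)"
```

```text
top 205 top67 c [600.3 208.3] sz [23. 52.] long-34.9 deg yaw 0.962 rk [ -7.2 125.3] [37. 37. 37.]
top 248 top67 c [ 595.6 -153.4] sz [74. 17.] long77.4 deg yaw 2.922 rk [ -21.  -236.2] [37. 37. 36.]
top 131 top64 c [ 602.8 -232.5] sz [26. 12.] long47.1 deg yaw 2.393 rk [ -15.8 -315.4] [34. 33. 33.]
top 110 top65 c [567.6 398. ] sz [30.  5.] long18.8 deg yaw 1.898 rk [-35.2 315.8] [50. 49. 44.]
top 638 top62 c [ 483.9 -139.1] sz [40. 63.] long-42.9 deg yaw 0.822 rk [-132.3 -219.1] [145.  71.  90.]
top 615 top62 c [456.3 -36.5] sz [40. 62.] long-17.1 deg yaw 1.273 rk [-157.3 -115.8] [108.  84.  58.]
top 761 top61 c [ 462.  -286.7] sz [40. 64.] long-18.6 deg yaw 1.246 rk [-157.9 -366. ] [103.  80.  52.]
top 407 top60 c [ 445.6 -388.5] sz [61. 34.] long11.6 deg yaw 1.772 rk [-176.8 -467.4] [95. 93. 84.]
top 635 top62 c [429.2  67.5] sz [62. 40.] long19.6 deg yaw 1.914 rk [-181.9  -11.1] [73. 63. 46.]
top 523 top64 c [419.6 265.8] sz [62. 42.] long1.2 deg yaw 1.592 rk [-186.5  187.3] [39. 32. 22.]
top 715 top62 c [ 360.7 -210.3] sz [41. 62.] long-52.4 deg yaw 0.656 rk [-257.3 -287.2] [36.
[... 800 characters left out ...]
 -116.9] [154. 131.  98.]
side 227 top65 c [ 605.1 -243. ] sz [18. 29.] long-54.1 deg yaw 0.626 rk [ -13.7 -326. ] [74. 75. 75.]
side 856 top60 c [ 484.9 -141.5] sz [41. 62.] long-42.4 deg yaw 0.831 rk [-131.3 -221.5] [192. 123. 143.]
side 1012 top61 c [ 463.6 -287.7] sz [42. 63.] long-17.7 deg yaw 1.261 rk [-156.3 -367.1] [157. 132.  95.]
side 973 top61 c [ 361.9 -211.5] sz [40. 62.] long-53.4 deg yaw 0.639 rk [-256.1 -288.3] [76. 51. 89.]
side 531 top60 c [ 433.7 -404. ] sz [29. 60.] long-83.6 deg yaw 0.111 rk [-189.2 -482.6] [128. 125. 117.]
t 14.6 pos [420.9 261.6 208.2] rpy [-3.141  0.     1.597] q6 0.53 op 1.00 gf 0
az -0.203 after turn t: [-7.46 -2.32  6.53]
now t: [-7.81  0.14  6.53]
```

The empty carton lies in the tray and the full cartons haven't moved. Now carton C at (429.5, 67).

Request:
step_arm --moves '[{"tx":0,"ty":0,"tz":0,"ax":0,"ay":0,"az":-0.1},{"tx":0,"ty":0,"tz":0,"ax":0,"ay":0,"az":-0.1},{"tx":-1,"ty":-0.4,"tz":0,"ax":0,"ay":0,"az":0},{"tx":-1,"ty":-0.4,"tz":0,"ax":0,"ay":0,"az":0},{"tx":-1,"ty":-0.4,"tz":0,"ax":0,"ay":0,"az":0}]' --newtons 60

```text
clock: 15.18
eef_pos: [417.3, 180.1, 207.6]
tcp_rot: [-3.139, 0.0, 1.911]
contact_force: [-0.1, -0.8, 0.3]
opening: 1.003
grasp_force: 0.0
```

Request:
step_arm --moves '[{"tx":-1,"ty":-0.4,"tz":0,"ax":0,"ay":0,"az":0},{"tx":-1,"ty":-0.4,"tz":0,"ax":0,"ay":0,"az":0},{"tx":-1,"ty":-0.3,"tz":0.3,"ax":0,"ay":0,"az":0},{"tx":-1,"ty":0,"tz":0.7,"ax":0,"ay":0,"az":0},{"tx":-0.4,"ty":0,"tz":1,"ax":0,"ay":0,"az":0}]'

```text
clock: 15.8
eef_pos: [429.0, 67.1, 157.8]
tcp_rot: [-3.141, 0.0, 1.91]
contact_force: [0.6, -0.6, 0.4]
opening: 1.004
grasp_force: 0.0
```

Request:
step_arm --moves '[{"tx":0,"ty":0,"tz":0.5,"ax":0,"ay":0,"az":0},{"tx":0,"ty":0,"tz":0,"ax":0,"ay":0,"az":0}]'

```text
clock: 16.05
eef_pos: [427.8, 68.4, 145.2]
tcp_rot: [-3.139, -0.001, 1.911]
contact_force: [-0.3, -1.1, -0.5]
opening: 1.002
grasp_force: 0.0
```

```bash
python3 -c "
from h import *
need([429.6,67],48,1.914)"
```

```text
t 16.1 pos [427.8  68.4 145.2] rpy [-3.139e+00 -1.000e-03  1.911e+00] q6 -0.19 op 1.00 gf 0
az -0.002 after turn t: [-0.08  0.05  3.89]
now t: [-0.08  0.06  3.89]
```

Request:
step_arm --moves '[{"tx":-0.08,"ty":0.05,"tz":0.9,"ax":0,"ay":0,"az":0},{"tx":0,"ty":0,"tz":1,"ax":0,"ay":0,"az":0},{"tx":0,"ty":0,"tz":1,"ax":0,"ay":0,"az":0},{"tx":0,"ty":0,"tz":0.7,"ax":0,"ay":0,"az":0},{"tx":0,"ty":0,"tz":0.28,"ax":0,"ay":0,"az":0}]'

```text
clock: 16.68
eef_pos: [430.6, 67.3, 49.0]
tcp_rot: [-3.141, -0.0, 1.912]
contact_force: [0.8, -0.0, 0.1]
opening: 1.003
grasp_force: 0.0
```

Request:
step_arm --moves '[{"tx":0,"ty":0,"tz":0,"ax":0,"ay":0,"az":0},{"tx":0,"ty":0,"tz":0,"ax":0,"ay":0,"az":0},{"tx":0,"ty":0,"tz":0,"ax":0,"ay":0,"az":0},{"tx":0,"ty":0,"tz":0,"ax":0,"ay":0,"az":0},{"tx":0,"ty":0,"tz":0,"ax":0,"ay":0,"az":0}]' --gripper 0

```text
clock: 17.3
eef_pos: [431.3, 66.9, 50.1]
tcp_rot: [3.14, 0.0, 1.911]
contact_force: [-0.6, 1.4, 7.6]
opening: 0.714
grasp_force: 65.9
```

Request:
step_arm --moves '[{"tx":0,"ty":0,"tz":-0.5,"ax":0,"ay":0,"az":0},{"tx":0,"ty":0,"tz":-1,"ax":0,"ay":0,"az":0},{"tx":0,"ty":0,"tz":-1,"ax":0,"ay":0,"az":0},{"tx":0,"ty":0,"tz":-0.7,"ax":0,"ay":0,"az":0},{"tx":0,"ty":0,"tz":0,"ax":0,"ay":0,"az":0}]'

```text
clock: 17.92
eef_pos: [431.6, 66.9, 131.0]
tcp_rot: [3.138, 0.001, 1.911]
contact_force: [-0.2, 1.4, -1.1]
opening: 0.721
grasp_force: 65.2
```

```bash
python3 -c "
from h import *
need(r2w([0,78]),58,1.596)"
```

```text
t 17.9 pos [431.6  66.9 131. ] rpy [3.138e+00 1.000e-03 1.911e+00] q6 -0.19 op 0.72 gf 65
az 0.200 after turn t: [3.59 7.18 2.92]
now t: [1.19 7.93 2.94]
```

Request:
step_arm --moves '[{"tx":0,"ty":0,"tz":0,"ax":0,"ay":0,"az":0.1},{"tx":0,"ty":0,"tz":0,"ax":0,"ay":0,"az":0.1},{"tx":0.3,"ty":0.5,"tz":0,"ax":0,"ay":0,"az":0},{"tx":0.6,"ty":1,"tz":0,"ax":0,"ay":0,"az":0},{"tx":0.6,"ty":1,"tz":0,"ax":0,"ay":0,"az":0}]'

```text
clock: 18.55
eef_pos: [493.5, 106.8, 129.0]
tcp_rot: [3.141, -0.0, 1.601]
contact_force: [0.8, -1.0, -0.8]
opening: 0.719
grasp_force: 65.2
```

Request:
step_arm --moves '[{"tx":0.6,"ty":1,"tz":0,"ax":0,"ay":0,"az":0},{"tx":0.6,"ty":1,"tz":0,"ax":0,"ay":0,"az":0},{"tx":0.6,"ty":1,"tz":0,"ax":0,"ay":0,"az":0},{"tx":0.3,"ty":1,"tz":0,"ax":0,"ay":0,"az":0},{"tx":0,"ty":0.68,"tz":0,"ax":0,"ay":0,"az":0}]'

```text
clock: 19.18
eef_pos: [609.4, 162.7, 128.6]
tcp_rot: [3.141, -0.0, 1.602]
contact_force: [0.1, -0.4, -1.0]
opening: 0.717
grasp_force: 65.2
```

Request:
step_arm --moves '[{"tx":0,"ty":0,"tz":0.4,"ax":0,"ay":0,"az":0},{"tx":0,"ty":0,"tz":0.5,"ax":0,"ay":0,"az":0},{"tx":0,"ty":0,"tz":0,"ax":0,"ay":0,"az":0}]'

```text
clock: 19.55
eef_pos: [605.9, 161.1, 104.9]
tcp_rot: [-3.138, 0.001, 1.598]
contact_force: [-0.3, -0.1, -1.2]
opening: 0.715
grasp_force: 65.3
```

```bash
python3 -c "
from h import *
need(r2w([0,78]),58,1.596)
for n in ('top','side'):
    im,d,P=cloud(n); hsv=cv2.cvtColor(im,cv2.COLOR_RGB2HSV)
    m=(d>0)&(abs(P[...,0]-609)<60)&(abs(P[...,1]-161)<45)&(P[...,2]>15)&(P[...,2]<40);print(n,m.sum())
    cv2.imwrite(f'pics/c_{n}.png',im[:,:,::-1])
"; python3 -c "
import cv2,numpy as np
a=cv2.imread('pics/c_side.png')[150:300,200:400];b=cv2.imread('pics/c_top.png')[170:290,190:390]
cv2.imwrite('pics/c.png',np.vstack([cv2.resize(a,None,fx=2,fy=2),cv2.resize(b,None,fx=2,fy=2)]))"
```

```text
t 19.6 pos [605.9 161.1 104.9] rpy [-3.138e+00  1.000e-03  1.598e+00] q6 0.23 op 0.72 gf 65
az 0.001 after turn t: [0.   0.11 1.87]
now t: [0.   0.12 1.87]
top 27
side 270
```

View pics/c.png

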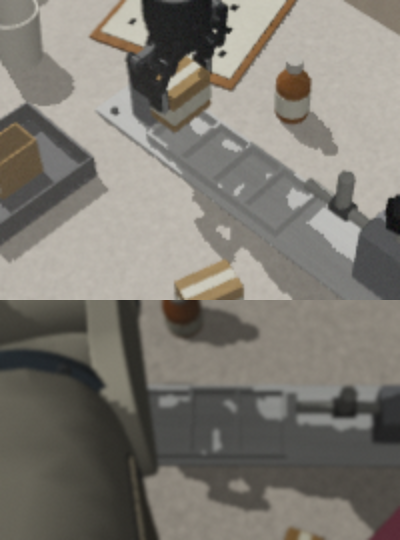

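The carton is held upright over bay 3, at about (180,95) in the side crop. Lowering it now.

Request:
step_arm --moves '[{"tx":0,"ty":0.11,"tz":0.4,"ax":0,"ay":0,"az":0},{"tx":0,"ty":0,"tz":0.4,"ax":0,"ay":0,"az":0},{"tx":0,"ty":0,"tz":0.4,"ax":0,"ay":0,"az":0},{"tx":0,"ty":0,"tz":0.3,"ax":0,"ay":0,"az":0},{"tx":0,"ty":0,"tz":0.2,"ax":0,"ay":0,"az":0}]'

```text
clock: 20.27
eef_pos: [610.3, 161.4, 63.5]
tcp_rot: [-3.141, 0.0, 1.597]
contact_force: [0.3, -0.5, -0.9]
opening: 0.718
grasp_force: 65.3
```

Request:
step_arm --moves '[{"tx":0,"ty":0,"tz":0.1,"ax":0,"ay":0,"az":0},{"tx":0,"ty":0,"tz":0.06,"ax":0,"ay":0,"az":0},{"tx":0,"ty":0,"tz":0,"ax":0,"ay":0,"az":0}]'

```text
clock: 20.65
eef_pos: [610.6, 161.5, 60.4]
tcp_rot: [3.141, -0.0, 1.597]
contact_force: [0.3, -0.6, -0.5]
opening: 0.714
grasp_force: 65.3
```

Request:
step_arm --moves '[{"tx":0,"ty":-0.04,"tz":0.08,"ax":0,"ay":0,"az":0},{"tx":0,"ty":0,"tz":0,"ax":0,"ay":0,"az":0}]'

```text
clock: 20.9
eef_pos: [609.4, 161.5, 58.3]
tcp_rot: [-3.142, 0.0, 1.597]
contact_force: [-0.1, 0.1, -1.3]
opening: 0.714
grasp_force: 65.4
```

Request:
step_arm --moves '[{"tx":0,"ty":0,"tz":0,"ax":0,"ay":0,"az":0},{"tx":0,"ty":0,"tz":0,"ax":0,"ay":0,"az":0},{"tx":0,"ty":0,"tz":0,"ax":0,"ay":0,"az":0},{"tx":0,"ty":0,"tz":-0.5,"ax":0,"ay":0,"az":0},{"tx":0,"ty":0,"tz":-1,"ax":0,"ay":0,"az":0}]' --gripper 1

```text
clock: 21.52
eef_pos: [608.9, 161.3, 96.0]
tcp_rot: [-3.14, 0.0, 1.597]
contact_force: [0.1, 0.3, 0.3]
opening: 0.999
grasp_force: 0.0
```

Request:
step_arm --moves '[{"tx":0,"ty":0,"tz":-1,"ax":0,"ay":0,"az":0},{"tx":0,"ty":0,"tz":-1,"ax":0,"ay":0,"az":0},{"tx":-0.5,"ty":-0.5,"tz":-1,"ax":0,"ay":0,"az":0},{"tx":-1,"ty":-1,"tz":0,"ax":0,"ay":0,"az":0},{"tx":-1,"ty":-1,"tz":0,"ax":0,"ay":0,"az":0}]'

```text
clock: 22.15
eef_pos: [548.3, 96.9, 172.1]
tcp_rot: [3.14, -0.0, 1.597]
contact_force: [0.7, -0.2, -0.0]
opening: 1.002
grasp_force: 0.0
```

Request:
step_arm --moves '[{"tx":-1,"ty":-1,"tz":0,"ax":0,"ay":0,"az":0},{"tx":-1,"ty":-1,"tz":0,"ax":0,"ay":0,"az":0},{"tx":0,"ty":0,"tz":0,"ax":0,"ay":0,"az":0}]'

```text
clock: 22.52
eef_pos: [498.5, 44.9, 171.6]
tcp_rot: [-3.141, 0.0, 1.595]
contact_force: [0.8, 0.9, 0.0]
opening: 0.997
grasp_force: 0.0
```

```bash
python3 -c "
from h import *
cartons();need([457,-37],48,1.25)" | grep -v 'c \[6\|\[5'|cut -c1-120
python3 -c "
from h import *
im,d,P=cloud('side');H=P[...,2]
m=(d>0)&(abs(P[...,0]-609)<60)&(abs(P[...,1]-161)<32)&(H>50)&(H<75);q=P[m]
b=cv2.minAreaRect(q[:,:2].astype(np.float32));print(w2r(b[0]),b[1:],np.percentile(q[:,2],[50,90]))
need([457,-37],48,1.25)"
```

```text
top 245 top67 c [ 596.  -153.5] sz [74. 16.] long77.6 deg yaw 2.925 rk [ -20.7 -236.3] [35. 35. 35.]
top 135 top64 c [ 603.1 -232.6] sz [27. 12.] long53.0 deg yaw 2.497 rk [ -15.5 -315.5] [33. 33. 32.]
top 642 top62 c [ 483.8 -138.9] sz [40. 63.] long-42.7 deg yaw 0.825 rk [-132.4 -218.9] [82. 42. 52.]
top 406 top60 c [ 445.9 -390.1] sz [61. 39.] long11.7 deg yaw 1.775 rk [-176.6 -469.1] [49. 49. 44.]
top 718 top62 c [ 360.8 -210.3] sz [41. 62.] long-51.7 deg yaw 0.669 rk [-257.2 -287.2] [60. 26. 81.]
side 1970 top55 c [423.2 265.2] sz [65. 46.] long2.2 deg yaw 1.610 rk [-182.9  186.6] [93. 80. 70.]
side 583 top66 c [ 598.7 -162.1] sz [25. 80.] long-70.8 deg yaw 0.335 rk [ -18.1 -244.9] [76. 77. 77.]
side 869 top60 c [457.6 -37.1] sz [43. 63.] long-17.5 deg yaw 1.266 rk [-156.1 -116.4] [139. 130.  99.]
side 229 top66 c [ 607.8 -243.7] sz [16. 32.] long-46.1 deg yaw 0.766 rk [ -11.1 -326.7] [73. 74. 74.]
side 854 top60 c [ 485.1 -141.8] sz [42. 63.] long-43.5 deg yaw 0.812 rk [-131.2 -221.8] [131.5  83.   95. ]
side 1000 top61 c [ 464.1 -287.7] sz [40. 64.] long-19.9 deg yaw 1.223 rk [-155.8 -367.1] [109.  94.  71.]
side 978 top61 c [ 361.4 -211.7] sz [40. 62.] long-53.3 deg yaw 0.640 rk [-256.6 -288.6] [112.  67. 135.]
side 529 top60 c [ 434.6 -404.4] sz [30. 60.] long-84.5 deg yaw 0.095 rk [-188.2 -483.1] [118. 116. 109.]
az 0.220 after turn t: [-3.71 -0.61  4.95]
now t: [-3.28 -1.84  4.94]
[-8.31869476 59.13920345] ((44.54304885864258, 6.259249210357666), 0.5338295698165894) [57.2631911  62.67212429]
t 22.7 pos [501.1  46.5 171.6] rpy [ 3.14  -0.     1.597] q6 0.06 op 0.99 gf 0
az 0.221 after turn t: [-3.72 -0.62  4.94]
now t: [-3.29 -1.86  4.94]
```

Request:
step_arm --moves '[{"tx":0,"ty":0,"tz":0,"ax":0,"ay":0,"az":0.1},{"tx":0,"ty":0,"tz":0,"ax":0,"ay":0,"az":0.114},{"tx":-1,"ty":-0.2,"tz":0,"ax":0,"ay":0,"az":0},{"tx":-1,"ty":-0.2,"tz":0,"ax":0,"ay":0,"az":0},{"tx":-1,"ty":-0.2,"tz":0,"ax":0,"ay":0,"az":0}]'

```text
clock: 23.3
eef_pos: [463.5, -20.7, 171.0]
tcp_rot: [3.141, -0.0, 1.262]
contact_force: [-0.3, 0.0, 0.4]
opening: 1.001
grasp_force: 0.0
```

Request:
step_arm --moves '[{"tx":-0.7,"ty":0,"tz":0.4,"ax":0,"ay":0,"az":0},{"tx":0,"ty":0,"tz":0.6,"ax":0,"ay":0,"az":0},{"tx":0,"ty":0,"tz":0,"ax":0,"ay":0,"az":0},{"tx":0,"ty":0,"tz":0,"ax":0,"ay":0,"az":0}]'

```text
clock: 23.8
eef_pos: [457.8, -36.9, 145.5]
tcp_rot: [-3.141, 0.0, 1.261]
contact_force: [0.3, 0.1, -0.3]
opening: 0.999
grasp_force: 0.0
```

```bash
python3 -c "
from h import *
need([457,-37],48,1.26)
im,d,P=cloud('side');H=P[...,2]
m=(d>0)&(abs(P[...,0]-609)<60)&(abs(P[...,1]-161)<32)&(H>50)&(H<75);q=P[m]
b=cv2.minAreaRect(q[:,:2].astype(np.float32));print(w2r(b[0]),b[1:],np.percentile(q[:,2],[50,90]))
cv2.imwrite('pics/d.png',cv2.resize(im[150:350,200:440,::-1],None,fx=2,fy=2))
"
```

```text
t 23.8 pos [457.8 -36.9 145.5] rpy [-3.141  0.     1.261] q6 0.23 op 1.00 gf 0
az 0.001 after turn t: [-0.01 -0.03  3.9 ]
now t: [-0.01 -0.03  3.9 ]
[-28.72790859  96.1204246 ] ((5.033446311950684, 0.959195077419281), 68.58182525634766) [54.576413   61.28719256]
```

View pics/d.png

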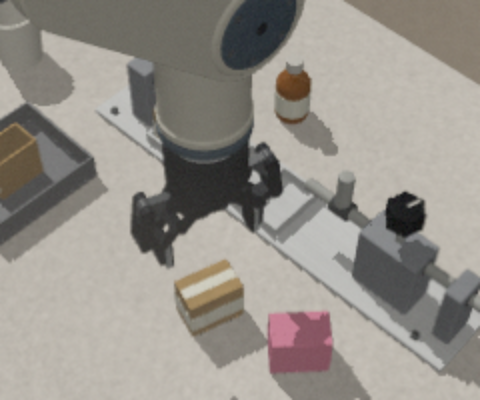

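The arm hides bay 3 for now, and carton B is still standing where I measured it. Grasping it.

Request:
step_arm --moves '[{"tx":0,"ty":-0.03,"tz":0.9,"ax":0,"ay":0,"az":0},{"tx":0,"ty":0,"tz":1,"ax":0,"ay":0,"az":0},{"tx":0,"ty":0,"tz":1,"ax":0,"ay":0,"az":0},{"tx":0,"ty":0,"tz":0.7,"ax":0,"ay":0,"az":0},{"tx":0,"ty":0,"tz":0.3,"ax":0,"ay":0,"az":0}]'

```text
clock: 24.48
eef_pos: [456.8, -36.9, 47.7]
tcp_rot: [-3.141, 0.0, 1.261]
contact_force: [0.3, -0.2, -0.4]
opening: 1.001
grasp_force: 0.0
```

Request:
step_arm --moves '[{"tx":0,"ty":0,"tz":0,"ax":0,"ay":0,"az":0},{"tx":0,"ty":0,"tz":0,"ax":0,"ay":0,"az":0},{"tx":0,"ty":0,"tz":0,"ax":0,"ay":0,"az":0},{"tx":0,"ty":0,"tz":0,"ax":0,"ay":0,"az":0},{"tx":0,"ty":0,"tz":0,"ax":0,"ay":0,"az":0}]' --gripper 0

```text
clock: 25.1
eef_pos: [457.3, -37.2, 48.9]
tcp_rot: [3.14, -0.0, 1.261]
contact_force: [-0.2, 0.0, 7.4]
opening: 0.717
grasp_force: 65.9
```

Request:
step_arm --moves '[{"tx":0,"ty":0,"tz":-0.5,"ax":0,"ay":0,"az":0},{"tx":0,"ty":0,"tz":-1,"ax":0,"ay":0,"az":0},{"tx":0,"ty":0,"tz":-1,"ax":0,"ay":0,"az":0},{"tx":0,"ty":0,"tz":-0.7,"ax":0,"ay":0,"az":0},{"tx":0,"ty":0,"tz":0,"ax":0,"ay":0,"az":0}]'

```text
clock: 25.72
eef_pos: [457.6, -37.3, 129.8]
tcp_rot: [3.139, -0.001, 1.261]
contact_force: [-0.1, -0.9, -1.5]
opening: 0.717
grasp_force: 65.4
```

```bash
python3 -c "
from h import *
need(r2w([0,26]),57,1.596)"
```

```text
t 25.7 pos [457.6 -37.3 129.8] rpy [ 3.139e+00 -1.000e-03  1.261e+00] q6 0.23 op 0.72 gf 65
az -0.214 after turn t: [5.7  6.24 2.91]
now t: [7.44 4.01 2.93]
```

Request:
step_arm --moves '[{"tx":0,"ty":0,"tz":0,"ax":0,"ay":0,"az":-0.1},{"tx":0,"ty":0,"tz":0,"ax":0,"ay":0,"az":-0.114},{"tx":0.6,"ty":0.6,"tz":0,"ax":0,"ay":0,"az":0},{"tx":0.9,"ty":0.94,"tz":0,"ax":0,"ay":0,"az":0},{"tx":0.9,"ty":1,"tz":0,"ax":0,"ay":0,"az":0}]'

```text
clock: 26.35
eef_pos: [519.8, 25.9, 127.9]
tcp_rot: [-3.142, -0.0, 1.592]
contact_force: [0.5, -0.6, -1.4]
opening: 0.711
grasp_force: 65.4
```

Request:
step_arm --moves '[{"tx":0.9,"ty":1,"tz":0,"ax":0,"ay":0,"az":0},{"tx":0.9,"ty":1,"tz":0,"ax":0,"ay":0,"az":0},{"tx":0.9,"ty":1,"tz":0,"ax":0,"ay":0,"az":0},{"tx":0.6,"ty":0.7,"tz":0,"ax":0,"ay":0,"az":0},{"tx":0,"ty":0,"tz":0,"ax":0,"ay":0,"az":0}]'

```text
clock: 26.98
eef_pos: [610.2, 111.2, 127.6]
tcp_rot: [3.141, -0.0, 1.595]
contact_force: [-0.6, -0.1, -2.8]
opening: 0.716
grasp_force: 65.5
```

```bash
python3 -c "
from h import *
need(r2w([0,26]),57,1.596)
im,d,P=cloud('side');H=P[...,2]
m=(d>0)&(abs(P[...,0]-609)<60)&(abs(P[...,1]-161)<32)&(H>50)&(H<75);q=P[m]
b=cv2.minAreaRect(q[:,:2].astype(np.float32));print(w2r(b[0]),b[1:],np.percentile(q[:,2],[50,90]))
cv2.imwrite('pics/e.png',cv2.resize(im[150:350,200:440,::-1],None,fx=2,fy=2))"
```

```text
t 27.0 pos [610.2 111.2 127.6] rpy [ 3.141 -0.     1.595] q6 0.15 op 0.72 gf 66
az -0.001 after turn t: [-0.08 -0.01  2.82]
now t: [-0.08 -0.01  2.82]
[-17.94175696  76.9999907 ] ((42.61129379272461, 26.6882266998291), 85.79476165771484) [64.86884111 67.55386628]
```

View pics/e.png

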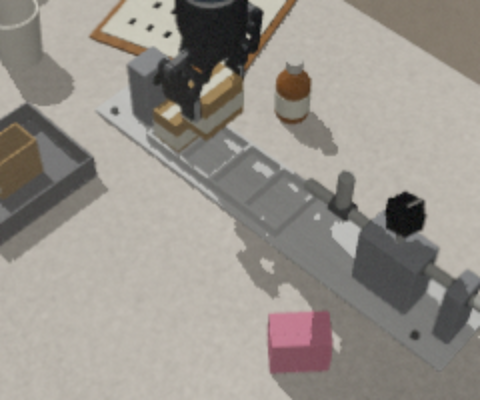

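Carton C is seated in bay 3 (top at about 67 mm, rack y about 77) and B is above bay 2. Lowering B.

Request:
step_arm --moves '[{"tx":-0.08,"ty":0,"tz":0.5,"ax":0,"ay":0,"az":0},{"tx":0,"ty":0,"tz":0.5,"ax":0,"ay":0,"az":0},{"tx":0,"ty":0,"tz":0.5,"ax":0,"ay":0,"az":0},{"tx":0,"ty":0,"tz":0.4,"ax":0,"ay":0,"az":0},{"tx":0,"ty":0,"tz":0.4,"ax":0,"ay":0,"az":0}]'

```text
clock: 27.65
eef_pos: [609.0, 107.2, 70.0]
tcp_rot: [-3.141, 0.0, 1.597]
contact_force: [0.3, 0.6, -0.5]
opening: 0.719
grasp_force: 65.5
```

Request:
step_arm --moves '[{"tx":0,"ty":0,"tz":0.3,"ax":0,"ay":0,"az":0},{"tx":0,"ty":0,"tz":0.15,"ax":0,"ay":0,"az":0},{"tx":0,"ty":0,"tz":0,"ax":0,"ay":0,"az":0}]'

```text
clock: 28.02
eef_pos: [609.0, 107.3, 59.4]
tcp_rot: [-3.141, 0.0, 1.597]
contact_force: [0.1, -0.1, -1.3]
opening: 0.717
grasp_force: 65.5
```

Request:
step_arm --moves '[{"tx":0.05,"ty":0,"tz":0.08,"ax":0,"ay":0,"az":0},{"tx":0,"ty":0,"tz":0,"ax":0,"ay":0,"az":0}]'

```text
clock: 28.28
eef_pos: [609.1, 108.7, 57.7]
tcp_rot: [3.141, -0.0, 1.597]
contact_force: [-0.6, -0.1, -1.6]
opening: 0.716
grasp_force: 65.5
```

Request:
step_arm --moves '[{"tx":0,"ty":0,"tz":0,"ax":0,"ay":0,"az":0},{"tx":0,"ty":0,"tz":0,"ax":0,"ay":0,"az":0},{"tx":0,"ty":0,"tz":0,"ax":0,"ay":0,"az":0},{"tx":0,"ty":0,"tz":-0.5,"ax":0,"ay":0,"az":0},{"tx":0,"ty":0,"tz":-1,"ax":0,"ay":0,"az":0}]' --gripper 1

```text
clock: 28.9
eef_pos: [608.4, 108.4, 95.3]
tcp_rot: [-3.14, 0.0, 1.597]
contact_force: [0.6, 0.7, 0.1]
opening: 1.002
grasp_force: 0.0
```

Request:
step_arm --moves '[{"tx":0,"ty":0,"tz":-1,"ax":0,"ay":0,"az":0},{"tx":0,"ty":0,"tz":-1,"ax":0,"ay":0,"az":0},{"tx":-0.4,"ty":-0.5,"tz":-1,"ax":0,"ay":0,"az":0},{"tx":-1,"ty":-1,"tz":0,"ax":0,"ay":0,"az":0},{"tx":-1,"ty":-1,"tz":0,"ax":0,"ay":0,"az":0}]'

```text
clock: 29.52
eef_pos: [547.8, 46.5, 171.4]
tcp_rot: [3.14, -0.0, 1.597]
contact_force: [0.0, 0.0, -1.0]
opening: 1.003
grasp_force: 0.0
```

Request:
step_arm --moves '[{"tx":-1,"ty":-1,"tz":0,"ax":0,"ay":0,"az":0},{"tx":-1,"ty":-1,"tz":0,"ax":0,"ay":0,"az":0},{"tx":-1,"ty":-0.5,"tz":0,"ax":0,"ay":0,"az":0},{"tx":-1,"ty":-0.5,"tz":0,"ax":0,"ay":0,"az":0},{"tx":-1,"ty":-0.5,"tz":0,"ax":0,"ay":0,"az":0}]'

```text
clock: 30.15
eef_pos: [463.7, -81.1, 171.0]
tcp_rot: [3.14, 0.0, 1.597]
contact_force: [0.4, -0.5, -0.6]
opening: 1.0
grasp_force: 0.0
```

Request:
step_arm --moves '[{"tx":-1,"ty":0,"tz":0,"ax":0,"ay":0,"az":0.1},{"tx":-1,"ty":0,"tz":0,"ax":0,"ay":0,"az":0.1},{"tx":-1,"ty":0,"tz":0,"ax":0,"ay":0,"az":0},{"tx":-1,"ty":0,"tz":0,"ax":0,"ay":0,"az":0},{"tx":0,"ty":0,"tz":0,"ax":0,"ay":0,"az":0}]'

```text
clock: 30.78
eef_pos: [446.9, -179.1, 170.8]
tcp_rot: [3.141, 0.0, 1.281]
contact_force: [0.5, -0.1, -0.8]
opening: 0.999
grasp_force: 0.0
```

```bash
python3 -c "
from h import *
cartons();need([463,-287.3],48,1.245)" |cut -c1-120
python3 -c "
from h import *
im,d,P=cloud('side');H=P[...,2]
for y in (78,26):
    c=r2w([0,y]);m=(d>0)&(abs(P[...,0]-c[0])<45)&(abs(P[...,1]-c[1])<25)&(H>60)&(H<75);q=P[m]
    if len(q)>20:
        b=cv2.minAreaRect(q[:,:2].astype(np.float32));print(len(q),w2r(b[0]),b[1:],np.percentile(q[:,2],[10,50,90]))"
```

```text
top 205 top67 c [600.1 208.5] sz [23. 52.] long-36.1 deg yaw 0.940 rk [ -7.4 125.5] [35. 35. 34.]
top 254 top67 c [ 595.8 -153.5] sz [74. 17.] long77.6 deg yaw 2.925 rk [ -20.9 -236.3] [34. 34. 33.]
top 83 top63 c [ 607.8 -226.6] sz [18.  3.] long11.1 deg yaw 1.765 rk [ -10.6 -309.7] [29. 29. 29.]
top 417 top66 c [562.9 442.7] sz [33. 62.] long-22.7 deg yaw 1.174 rk [-38.8 360.6] [53. 52. 47.]
top 264 top67 c [546.4 408. ] sz [25. 66.] long-26.0 deg yaw 1.117 rk [-56.2 326.3] [49. 48. 43.]
top 644 top62 c [ 483.6 -138.9] sz [40. 63.] long-42.7 deg yaw 0.825 rk [-132.6 -218.8] [136.  66.  84.]
top 522 top64 c [419.8 265.8] sz [62. 42.] long1.0 deg yaw 1.588 rk [-186.3  187.3] [39. 32. 23.]
side 112 top44 c [531.4 413.9] sz [ 7. 35.] long-63.8 deg yaw 0.457 rk [-71.  332.6] [130. 127. 119.]
side 1971 top56 c [423.  264.3] sz [64. 47.] long2.7 deg yaw 1.617 rk [-183.1  185.7] [99. 84. 73.]
side 806 top47 c [582.7 111.4] sz [23. 60.] long-68.1 deg yaw 0.381 rk [-27.3  28.9] [125. 123. 115.]
side 346 top65 c [ 603.1 -187.6] sz [18. 40.] long-44.9 deg yaw 0.787 rk [ -14.4 -270.5] [79. 80. 81.]
side 226 top65 c [ 605.1 -243. ] sz [14. 29.] long-52.6 deg yaw 0.653 rk [ -13.8 -325.9] [77. 78. 79.]
side 701 top60 c [ 486.9 -143.6] sz [40. 57.] long-41.6 deg yaw 0.845 rk [-129.4 -223.7] [191. 125. 144.]
side 1004 top61 c [ 464.2 -287.9] sz [40. 64.] long-20.4 deg yaw 1.215 rk [-155.7 -367.3] [143.5 134.   99. ]
side 975 top60 c [ 361.8 -211.6] sz [41. 63.] long-54.4 deg yaw 0.621 rk [-256.2 -288.5] [120.  74. 142.]
side 530 top60 c [ 437.7 -402.4] sz [36. 59.] long-89.1 deg yaw 0.015 rk [-185.1 -481.1] [124. 122. 114.]
t 30.9 pos [ 447.2 -177.9  170.6] rpy [ 3.141 -0.     1.282] q6 -0.09 op 1.00 gf 0
az 0.023 after turn t: [-3.95  2.    4.9 ]
now t: [-4.02  1.85  4.9 ]
27 [-29.80570743  14.39282431] ((8.364140510559082, 22.166351318359375), 24.444482803344727) [61.03147248 64.11769284 66.58191228]
```

Request:
step_arm --moves '[{"tx":-0.95,"ty":0.5,"tz":0,"ax":0,"ay":0,"az":0.023},{"tx":-1,"ty":0.5,"tz":0,"ax":0,"ay":0,"az":0},{"tx":-1,"ty":0.5,"tz":0,"ax":0,"ay":0,"az":0},{"tx":-1,"ty":0.5,"tz":0.5,"ax":0,"ay":0,"az":0},{"tx":0,"ty":0,"tz":0.5,"ax":0,"ay":0,"az":0}]'

```text
clock: 31.55
eef_pos: [464.8, -288.0, 144.9]
tcp_rot: [3.14, 0.0, 1.246]
contact_force: [0.7, 0.2, -0.3]
opening: 0.995
grasp_force: 0.0
```

Request:
step_arm --moves '[{"tx":0,"ty":0,"tz":0,"ax":0,"ay":0,"az":0},{"tx":0,"ty":0,"tz":0,"ax":0,"ay":0,"az":0}]'

```text
clock: 31.8
eef_pos: [463.9, -286.3, 145.1]
tcp_rot: [-3.141, -0.0, 1.247]
contact_force: [-0.0, -0.2, 0.6]
opening: 1.003
grasp_force: 0.0
```

```bash
python3 -c "
from h import *
need([463,-287.3],48,1.245)
im,d,P=cloud('side');H=P[...,2]
for y in (78,26):
    c=r2w([0,y]);m=(d>0)&(abs(P[...,0]-c[0])<45)&(abs(P[...,1]-c[1])<25)&(H>60)&(H<75);q=P[m]
    if len(q)>20:
        b=cv2.minAreaRect(q[:,:2].astype(np.float32));print(len(q),w2r(b[0]),b[1:],np.percentile(q[:,2],[10,50,90]))
m=(d>0)&(abs(P[...,0]-463)<50)&(abs(P[...,1]+287)<50)&(H>52)&(H<66);q=P[m]
b=cv2.minAreaRect(q[:,:2].astype(np.float32));print(len(q),b)"
```

```text
t 31.8 pos [ 463.9 -286.3  145.1] rpy [-3.141 -0.     1.247] q6 -0.23 op 1.00 gf 0
az 0.002 after turn t: [-0.05 -0.02  3.89]
now t: [-0.05 -0.02  3.89]
670 ((463.5582580566406, -287.5071105957031), (41.1239128112793, 63.68349075317383), 70.46322631835938)
```

Request:
step_arm --moves '[{"tx":-0.05,"ty":0,"tz":0.9,"ax":0,"ay":0,"az":0},{"tx":0,"ty":0,"tz":1,"ax":0,"ay":0,"az":0},{"tx":0,"ty":0,"tz":1,"ax":0,"ay":0,"az":0},{"tx":0,"ty":0,"tz":0.7,"ax":0,"ay":0,"az":0},{"tx":0,"ty":0,"tz":0.29,"ax":0,"ay":0,"az":0}]'

```text
clock: 32.48
eef_pos: [463.4, -288.1, 47.2]
tcp_rot: [-3.141, -0.0, 1.247]
contact_force: [-0.7, -0.5, -0.1]
opening: 0.999
grasp_force: 0.0
```

Request:
step_arm --moves '[{"tx":0,"ty":0,"tz":0,"ax":0,"ay":0,"az":0},{"tx":0,"ty":0,"tz":0,"ax":0,"ay":0,"az":0},{"tx":0,"ty":0,"tz":0,"ax":0,"ay":0,"az":0},{"tx":0,"ty":0,"tz":0,"ax":0,"ay":0,"az":0},{"tx":0,"ty":0,"tz":0,"ax":0,"ay":0,"az":0}]' --gripper 0

```text
clock: 33.1
eef_pos: [464.0, -288.9, 48.5]
tcp_rot: [3.14, 0.0, 1.246]
contact_force: [-0.9, 0.7, 6.2]
opening: 0.72
grasp_force: 65.8
```

Request:
step_arm --moves '[{"tx":0,"ty":0,"tz":-0.5,"ax":0,"ay":0,"az":0},{"tx":0,"ty":0,"tz":-1,"ax":0,"ay":0,"az":0},{"tx":0,"ty":0,"tz":-1,"ax":0,"ay":0,"az":0},{"tx":0,"ty":0,"tz":-1,"ax":0,"ay":0,"az":0},{"tx":0,"ty":0,"tz":-0.5,"ax":0,"ay":0,"az":0}]'

```text
clock: 33.72
eef_pos: [464.0, -288.8, 149.6]
tcp_rot: [3.14, 0.0, 1.247]
contact_force: [0.3, -0.1, -1.5]
opening: 0.719
grasp_force: 65.3
```

```bash
python3 -c "
from h import *
need(r2w([0,-26]),57,1.596)
im,d,P=cloud('top');H=P[...,2]
for y in (78,26):
    c=r2w([0,y]);m=(d>0)&(abs(P[...,0]-c[0])<45)&(abs(P[...,1]-c[1])<26)&(H>60)&(H<75);q=P[m]
    if len(q)>20:
        b=cv2.minAreaRect(q[:,:2].astype(np.float32));print(len(q),w2r(b[0]),b[1:],np.percentile(q[:,2],[10,50,90]))"
```

```text
t 33.7 pos [ 464.  -288.8  149.6] rpy [3.14  0.    1.247] q6 -0.24 op 0.72 gf 65
az -0.222 after turn t: [13.69  6.24  3.7 ]
now t: [15.    1.17  3.7 ]
553 [-0.10208321 79.29485946] ((63.004066467285156, 40.56935119628906), 1.2098768949508667) [65.01988124 67.54195318 69.42491013]
552 [-1.85790284 26.26843903] ((61.939231872558594, 40.45276641845703), 1.6679019927978516) [65.05636201 67.37408754 69.56563681]
```

Bays 2 and 3 are confirmed seated. Moving A to bay 1.

Request:
step_arm --moves '[{"tx":0,"ty":0,"tz":0,"ax":0,"ay":0,"az":-0.11},{"tx":0,"ty":0,"tz":0,"ax":0,"ay":0,"az":-0.112},{"tx":0.6,"ty":0,"tz":0,"ax":0,"ay":0,"az":0},{"tx":1,"ty":0,"tz":0,"ax":0,"ay":0,"az":0},{"tx":1,"ty":0,"tz":0,"ax":0,"ay":0,"az":0}]'

```text
clock: 34.4
eef_pos: [461.3, -221.9, 147.3]
tcp_rot: [-3.141, -0.001, 1.59]
contact_force: [0.1, 0.0, -1.9]
opening: 0.715
grasp_force: 65.2
```

Request:
step_arm --moves '[{"tx":1,"ty":0,"tz":0,"ax":0,"ay":0,"az":0},{"tx":1,"ty":0,"tz":0,"ax":0,"ay":0,"az":0},{"tx":1,"ty":0,"tz":0,"ax":0,"ay":0,"az":0},{"tx":1,"ty":0,"tz":0,"ax":0,"ay":0,"az":0},{"tx":1,"ty":0,"tz":0,"ax":0,"ay":0,"az":0}]'

```text
clock: 35.02
eef_pos: [458.1, -96.9, 147.4]
tcp_rot: [-3.141, -0.0, 1.59]
contact_force: [0.3, -0.6, -0.7]
opening: 0.718
grasp_force: 65.2
```

Request:
step_arm --moves '[{"tx":1,"ty":0.4,"tz":0,"ax":0,"ay":0,"az":0},{"tx":1,"ty":0.8,"tz":0,"ax":0,"ay":0,"az":0},{"tx":1,"ty":1,"tz":0,"ax":0,"ay":0,"az":0},{"tx":1,"ty":1,"tz":0,"ax":0,"ay":0,"az":0},{"tx":1,"ty":1,"tz":0,"ax":0,"ay":0,"az":0}]'

```text
clock: 35.65
eef_pos: [560.6, 30.7, 147.3]
tcp_rot: [-3.14, -0.0, 1.59]
contact_force: [0.7, -0.7, -0.5]
opening: 0.715
grasp_force: 65.2
```

Request:
step_arm --moves '[{"tx":0.7,"ty":1,"tz":0,"ax":0,"ay":0,"az":0},{"tx":0.4,"ty":0.7,"tz":0.3,"ax":0,"ay":0,"az":0},{"tx":0,"ty":0.3,"tz":0.5,"ax":0,"ay":0,"az":0},{"tx":0,"ty":0,"tz":0,"ax":0,"ay":0,"az":0},{"tx":0,"ty":0,"tz":0,"ax":0,"ay":0,"az":0}]'

```text
clock: 36.28
eef_pos: [609.1, 56.9, 127.3]
tcp_rot: [-3.14, 0.0, 1.594]
contact_force: [-0.6, -0.3, -1.5]
opening: 0.713
grasp_force: 65.3
```

```bash
python3 -c "
from h import *
need(r2w([0,-26]),57,1.596)"
```

```text
t 36.3 pos [609.1  56.9 127.3] rpy [-3.14   0.     1.594] q6 0.07 op 0.71 gf 65
az -0.001 after turn t: [0.01 0.09 2.81]
now t: [0.01 0.09 2.81]
```

Request:
step_arm --moves '[{"tx":0,"ty":0.08,"tz":0.5,"ax":0,"ay":0,"az":0},{"tx":0,"ty":0,"tz":0.5,"ax":0,"ay":0,"az":0},{"tx":0,"ty":0,"tz":0.5,"ax":0,"ay":0,"az":0},{"tx":0,"ty":0,"tz":0.4,"ax":0,"ay":0,"az":0},{"tx":0,"ty":0,"tz":0.4,"ax":0,"ay":0,"az":0}]'

```text
clock: 36.9
eef_pos: [612.0, 57.7, 69.4]
tcp_rot: [-3.141, 0.0, 1.595]
contact_force: [-0.4, 0.3, -1.7]
opening: 0.715
grasp_force: 65.3
```

Request:
step_arm --moves '[{"tx":0,"ty":0,"tz":0.3,"ax":0,"ay":0,"az":0},{"tx":0,"ty":0,"tz":0.15,"ax":0,"ay":0,"az":0},{"tx":0,"ty":0,"tz":0.05,"ax":0,"ay":0,"az":0},{"tx":0,"ty":0,"tz":0,"ax":0,"ay":0,"az":0}]'

```text
clock: 37.4
eef_pos: [612.3, 57.7, 58.0]
tcp_rot: [3.141, -0.0, 1.595]
contact_force: [-0.2, -0.8, -0.9]
opening: 0.715
grasp_force: 65.3
```

Request:
step_arm --moves '[{"tx":0,"ty":0,"tz":0.04,"ax":0,"ay":0,"az":0},{"tx":0,"ty":0,"tz":0,"ax":0,"ay":0,"az":0},{"tx":0,"ty":0,"tz":0,"ax":0,"ay":0,"az":0},{"tx":0,"ty":0,"tz":-0.5,"ax":0,"ay":0,"az":0},{"tx":0,"ty":0,"tz":-1,"ax":0,"ay":0,"az":0}]' --gripper 1

```text
clock: 38.02
eef_pos: [611.5, 57.6, 94.6]
tcp_rot: [-3.14, 0.0, 1.595]
contact_force: [1.1, -0.3, 0.8]
opening: 1.002
grasp_force: 0.0
```

Request:
step_arm --moves '[{"tx":0,"ty":0,"tz":-1,"ax":0,"ay":0,"az":0},{"tx":0,"ty":0,"tz":-1,"ax":0,"ay":0,"az":0},{"tx":0,"ty":0,"tz":-1,"ax":0,"ay":0,"az":0},{"tx":-0.5,"ty":0,"tz":-0.8,"ax":0,"ay":0,"az":0},{"tx":-1,"ty":0,"tz":0,"ax":0,"ay":0,"az":0}]'

```text
clock: 38.65
eef_pos: [614.3, 20.5, 192.3]
tcp_rot: [3.137, -0.0, 1.597]
contact_force: [0.2, -1.2, -0.2]
opening: 1.003
grasp_force: 0.0
```

Request:
step_arm --moves '[{"tx":-1,"ty":0,"tz":0,"ax":0,"ay":0,"az":0},{"tx":-1,"ty":0,"tz":0,"ax":0,"ay":0,"az":0},{"tx":-1,"ty":0,"tz":0,"ax":0,"ay":0,"az":0},{"tx":-0.8,"ty":0,"tz":0,"ax":0,"ay":0,"az":0},{"tx":0,"ty":0,"tz":0,"ax":0,"ay":0,"az":0}]'

```text
clock: 39.28
eef_pos: [615.5, -76.0, 189.8]
tcp_rot: [3.141, 0.0, 1.594]
contact_force: [0.8, 0.5, -0.2]
opening: 1.001
grasp_force: 0.0
```

```bash
python3 -c "
from h import *
need([615.5,-82.2],124,1.596)
for n in ('top','side'):
  im,d,P=cloud(n);H=P[...,2]
  for y in (78,26,-26):
    c=r2w([0,y]);m=(d>0)&(abs(P[...,0]-c[0])<45)&(abs(P[...,1]-c[1])<26)&(H>60)&(H<75);q=P[m]
    if len(q)>20:
        b=cv2.minAreaRect(q[:,:2].astype(np.float32));print(n,len(q),w2r(b[0]),b[1:],np.percentile(q[:,2],[10,50,90]))
cv2.imwrite('pics/f.png',cv2.resize(im[150:420,200:500,::-1],None,fx=2,fy=2))"
```

```text
t 39.3 pos [615.5 -76.  189.8] rpy [3.141 0.    1.594] q6 -0.15 op 1.00 gf 0
az -0.002 after turn t: [-0.25 -0.01  2.63]
now t: [-0.25 -0.01  2.63]
top 552 [ 0.24762019 79.06961674] ((62.89944839477539, 40.76757049560547), 1.7147026062011719) [65.15791841 67.34791082 69.74114863]
top 549 [-2.03716915 25.85047211] ((61.76893997192383, 40.41596984863281), 0.9917805790901184) [65.06682675 67.33787059 69.52435363]
top 537 [  0.34505325 -23.47806598] ((62.97351837158203, 38.674678802490234), 2.0825352668762207) [65.04177884 67.68475668 69.91925751]
side 355 [ 0.40889346 77.47881504] ((64.53526306152344, 42.083099365234375), 1.42135488986969) [63.15917092 66.06167874 68.04532829]
side 380 [-1.03349114 25.17442995] ((62.97285461425781, 44.01813507080078), 2.3177263736724854) [63.36412238 66.15402141 68.20616038]
side 396 [  1.28590846 -25.42857457] ((63.68608856201172, 41.712955474853516), 1.6109070777893066) [63.78824758 66.07366243 68.09973345]
```

View pics/f.png

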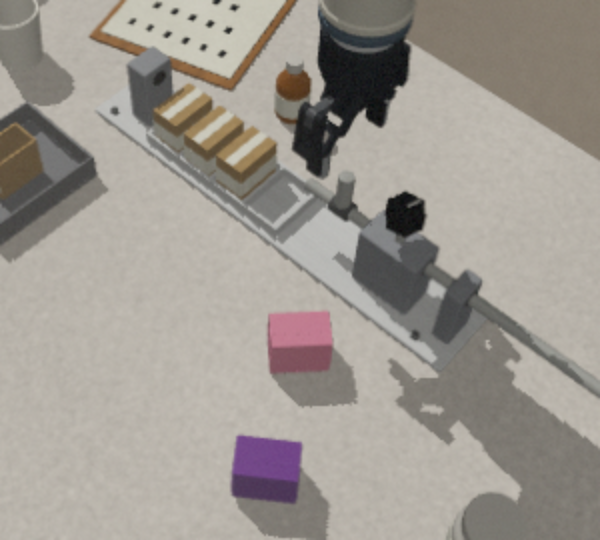

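Three full cartons stand in bays 1–3, the empty carton is in the tray, and the handle is free. Gripping the handle to push the bolt home.

Request:
step_arm --moves '[{"tx":-0.24,"ty":0,"tz":0.5,"ax":0,"ay":0,"az":0},{"tx":0,"ty":0,"tz":1,"ax":0,"ay":0,"az":0},{"tx":0,"ty":0,"tz":0.8,"ax":0,"ay":0,"az":0},{"tx":0,"ty":0,"tz":0.3,"ax":0,"ay":0,"az":0},{"tx":0,"ty":0,"tz":0,"ax":0,"ay":0,"az":0}]'

```text
clock: 40.0
eef_pos: [615.3, -80.6, 123.6]
tcp_rot: [-3.14, -0.0, 1.595]
contact_force: [-0.7, 0.4, -0.6]
opening: 1.001
grasp_force: 0.0
```

Request:
step_arm --moves '[{"tx":0,"ty":0,"tz":0,"ax":0,"ay":0,"az":0},{"tx":0,"ty":0,"tz":0,"ax":0,"ay":0,"az":0},{"tx":0,"ty":0,"tz":0,"ax":0,"ay":0,"az":0},{"tx":0,"ty":0,"tz":0,"ax":0,"ay":0,"az":0},{"tx":0,"ty":0,"tz":0,"ax":0,"ay":0,"az":0}]' --gripper 0

```text
clock: 40.62
eef_pos: [615.4, -80.8, 124.8]
tcp_rot: [-3.141, 0.0, 1.595]
contact_force: [-2.2, -0.8, 5.6]
opening: 0.199
grasp_force: 58.4
```

Request:
step_arm --moves '[{"tx":0,"ty":0,"tz":0,"ax":0,"ay":0,"az":0},{"tx":0.4,"ty":0,"tz":0,"ax":0,"ay":0,"az":0},{"tx":0.7,"ty":0,"tz":0,"ax":0,"ay":0,"az":0},{"tx":0.7,"ty":0,"tz":0,"ax":0,"ay":0,"az":0},{"tx":0.7,"ty":0,"tz":0,"ax":0,"ay":0,"az":0}]'

```text
clock: 41.25
eef_pos: [614.0, -18.4, 124.8]
tcp_rot: [3.141, 0.001, 1.595]
contact_force: [-0.4, -3.9, 4.5]
opening: 0.191
grasp_force: 58.5
```

Request:
step_arm --moves '[{"tx":0.7,"ty":0,"tz":0,"ax":0,"ay":0,"az":0},{"tx":0.7,"ty":0,"tz":0,"ax":0,"ay":0,"az":0},{"tx":0.7,"ty":0,"tz":0,"ax":0,"ay":0,"az":0},{"tx":0.7,"ty":0,"tz":0,"ax":0,"ay":0,"az":0},{"tx":0.7,"ty":0,"tz":0,"ax":0,"ay":0,"az":0}]'

```text
clock: 41.88
eef_pos: [612.0, 69.3, 124.8]
tcp_rot: [3.141, 0.001, 1.595]
contact_force: [-1.1, -4.1, 4.3]
opening: 0.195
grasp_force: 58.5
```

```bash
python3 -c "
from h import *
s=r.sense();print(w2r(s['eef_pos']),s['contact_force'],s['opening']);need(r2w([0,85]),124,1.596)"
```

```text
[  0.91221425 -13.92002226] [-1.07616154 -4.11658252  4.31975677] 0.19461551039257924
t 41.9 pos [612.   69.3 124.8] rpy [3.141e+00 1.000e-03 1.595e+00] q6 0.09 op 0.19 gf 59
az -0.000 after turn t: [ 3.96 -0.04  0.03]
now t: [ 3.96 -0.04  0.03]
```

Request:
step_arm --moves '[{"tx":0.7,"ty":0,"tz":0,"ax":0,"ay":0,"az":0},{"tx":0.7,"ty":-0.04,"tz":0,"ax":0,"ay":0,"az":0},{"tx":0.7,"ty":0,"tz":0,"ax":0,"ay":0,"az":0},{"tx":0.7,"ty":0,"tz":0,"ax":0,"ay":0,"az":0},{"tx":0.5,"ty":0,"tz":0,"ax":0,"ay":0,"az":0}]'

```text
clock: 42.5
eef_pos: [610.0, 152.5, 124.8]
tcp_rot: [3.139, -0.0, 1.596]
contact_force: [4.3, -3.9, 1.8]
opening: 0.197
grasp_force: 58.7
```

Request:
step_arm --moves '[{"tx":0.35,"ty":0,"tz":0,"ax":0,"ay":0,"az":0},{"tx":0.2,"ty":0,"tz":0,"ax":0,"ay":0,"az":0},{"tx":0.1,"ty":0,"tz":0,"ax":0,"ay":0,"az":0},{"tx":0,"ty":0,"tz":0,"ax":0,"ay":0,"az":0}]'

```text
clock: 43.0
eef_pos: [609.7, 168.7, 124.8]
tcp_rot: [3.139, -0.001, 1.595]
contact_force: [5.3, 0.5, 2.5]
opening: 0.196
grasp_force: 58.7
```

Request:
step_arm --moves '[{"tx":0.1,"ty":0,"tz":0,"ax":0,"ay":0,"az":0},{"tx":0.1,"ty":0,"tz":0,"ax":0,"ay":0,"az":0},{"tx":0,"ty":0,"tz":0,"ax":0,"ay":0,"az":0}]'

```text
clock: 43.38
eef_pos: [609.7, 169.4, 124.8]
tcp_rot: [3.139, 0.005, 1.596]
contact_force: [7.5, -22.7, 5.9]
opening: 0.191
grasp_force: 59.1
```

Bolt at its stop. Releasing and going to the knob.

Request:
step_arm --moves '[{"tx":-0.1,"ty":0,"tz":0,"ax":0,"ay":0,"az":0},{"tx":0,"ty":0,"tz":0,"ax":0,"ay":0,"az":0},{"tx":0,"ty":0,"tz":0,"ax":0,"ay":0,"az":0},{"tx":0,"ty":0,"tz":0,"ax":0,"ay":0,"az":0},{"tx":0,"ty":0,"tz":-0.5,"ax":0,"ay":0,"az":0}]' --gripper 1

```text
clock: 44.0
eef_pos: [607.6, 170.4, 136.3]
tcp_rot: [-3.14, 0.0, 1.596]
contact_force: [0.5, -0.3, 0.1]
opening: 1.001
grasp_force: 0.0
```

Request:
step_arm --moves '[{"tx":0,"ty":0,"tz":-1,"ax":0,"ay":0,"az":0},{"tx":0,"ty":0,"tz":-1,"ax":0,"ay":0,"az":0},{"tx":0,"ty":0,"tz":-1,"ax":0,"ay":0,"az":0},{"tx":-1,"ty":0,"tz":0,"ax":0,"ay":0,"az":0},{"tx":-1,"ty":0,"tz":0,"ax":0,"ay":0,"az":0}]'

```text
clock: 44.62
eef_pos: [609.9, 120.3, 213.3]
tcp_rot: [3.14, -0.0, 1.596]
contact_force: [0.4, 0.7, 0.1]
opening: 1.001
grasp_force: 0.0
```

Request:
step_arm --moves '[{"tx":-1,"ty":0,"tz":0,"ax":0,"ay":0,"az":0},{"tx":-1,"ty":0,"tz":0,"ax":0,"ay":0,"az":0},{"tx":-1,"ty":0,"tz":0,"ax":0,"ay":0,"az":0},{"tx":-1,"ty":0,"tz":0,"ax":0,"ay":0,"az":0},{"tx":-1,"ty":0,"tz":0,"ax":0,"ay":0,"az":0}]'

```text
clock: 45.25
eef_pos: [612.8, -5.3, 212.8]
tcp_rot: [3.141, -0.0, 1.595]
contact_force: [0.7, -0.6, -0.7]
opening: 1.0
grasp_force: 0.0
```

Request:
step_arm --moves '[{"tx":-1,"ty":0,"tz":0,"ax":0,"ay":0,"az":0},{"tx":-1,"ty":0,"tz":0,"ax":0,"ay":0,"az":0},{"tx":-1,"ty":0,"tz":0,"ax":0,"ay":0,"az":0},{"tx":-1,"ty":0,"tz":0,"ax":0,"ay":0,"az":0},{"tx":-1,"ty":0,"tz":0,"ax":0,"ay":0,"az":0}]'

```text
clock: 45.88
eef_pos: [615.9, -130.3, 212.8]
tcp_rot: [3.141, 0.0, 1.595]
contact_force: [0.1, -0.0, 0.3]
opening: 1.001
grasp_force: 0.0
```

Request:
step_arm --moves '[{"tx":-0.8,"ty":0,"tz":0,"ax":0,"ay":0,"az":-0.1},{"tx":0,"ty":0,"tz":0,"ax":0,"ay":0,"az":-0.11},{"tx":0,"ty":0,"tz":0,"ax":0,"ay":0,"az":-0.11},{"tx":0,"ty":0,"tz":0,"ax":0,"ay":0,"az":-0.11},{"tx":0,"ty":0,"tz":0,"ax":0,"ay":0,"az":-0.11}]'

```text
clock: 46.5
eef_pos: [616.4, -149.5, 212.8]
tcp_rot: [3.141, 0.001, 2.449]
contact_force: [-0.1, -0.3, 0.7]
opening: 1.001
grasp_force: 0.0
```

Request:
step_arm --moves '[{"tx":0,"ty":0,"tz":0,"ax":0,"ay":0,"az":-0.11},{"tx":0,"ty":0,"tz":0,"ax":0,"ay":0,"az":-0.11},{"tx":0,"ty":0,"tz":0,"ax":0,"ay":0,"az":-0.11},{"tx":0,"ty":0,"tz":0,"ax":0,"ay":0,"az":-0.11},{"tx":0,"ty":0,"tz":0,"ax":0,"ay":0,"az":-0.1}]'

```text
clock: 47.12
eef_pos: [616.4, -149.4, 212.8]
tcp_rot: [-3.141, 0.001, -2.986]
contact_force: [1.5, -0.7, -0.9]
opening: 1.001
grasp_force: 0.0
```

```bash
python3 -c "
from h import *
print(r2w([0,-240]));need([616.5,-156.3],148,None)
im,d,P=cloud('side');H=P[...,2]
m=(d>0)&(H>110)&(H<140)&(abs(P[...,0]-609)<25)&(abs(P[...,1]-168)<30);q=P[m]
if len(q): b=cv2.minAreaRect(q[:,:2].astype(np.float32));print('handle',len(q),w2r(b[0]),b[1])"
```

```text
[ 616.69937502 -156.72500391]
t 47.1 pos [ 616.4 -149.4  212.8] rpy [-3.141e+00  1.000e-03 -2.986e+00] q6 -1.97 op 1.00 gf 0
now t: [ 0.04 -0.27  2.59]
handle 88 [ 0.67902008 84.21626386] (18.36984634399414, 17.014328002929688)
```

Request:
step_arm --moves '[{"tx":0.04,"ty":-0.27,"tz":0.4,"ax":0,"ay":0,"az":0},{"tx":0,"ty":0,"tz":0.8,"ax":0,"ay":0,"az":0},{"tx":0,"ty":0,"tz":0.8,"ax":0,"ay":0,"az":0},{"tx":0,"ty":0,"tz":0.5,"ax":0,"ay":0,"az":0},{"tx":0,"ty":0,"tz":0.1,"ax":0,"ay":0,"az":0}]'

```text
clock: 47.8
eef_pos: [615.5, -156.1, 145.1]
tcp_rot: [3.141, -0.002, -2.992]
contact_force: [0.1, -0.4, 0.5]
opening: 1.002
grasp_force: 0.0
```

Request:
step_arm --moves '[{"tx":0,"ty":0,"tz":0,"ax":0,"ay":0,"az":0},{"tx":0,"ty":0,"tz":0,"ax":0,"ay":0,"az":0}]'

```text
clock: 48.05
eef_pos: [616.7, -156.4, 147.4]
tcp_rot: [-3.141, 0.001, -2.991]
contact_force: [1.1, 0.3, -0.5]
opening: 1.0
grasp_force: 0.0
```

Request:
step_arm --moves '[{"tx":0,"ty":0,"tz":0,"ax":0,"ay":0,"az":0},{"tx":0,"ty":0,"tz":0,"ax":0,"ay":0,"az":0},{"tx":0,"ty":0,"tz":0,"ax":0,"ay":0,"az":0},{"tx":0,"ty":0,"tz":0,"ax":0,"ay":0,"az":0},{"tx":0,"ty":0,"tz":0,"ax":0,"ay":0,"az":0}]' --gripper 0

```text
clock: 48.68
eef_pos: [616.2, -155.6, 147.5]
tcp_rot: [3.14, 0.0, -2.992]
contact_force: [-2.1, 4.7, 6.2]
opening: 0.415
grasp_force: 59.1
```

Request:
step_arm --moves '[{"tx":0,"ty":0,"tz":0.02,"ax":0,"ay":0,"az":0.1},{"tx":0,"ty":0,"tz":0.02,"ax":0,"ay":0,"az":0.1},{"tx":0,"ty":0,"tz":0.02,"ax":0,"ay":0,"az":0.1}]'

```text
clock: 49.05
eef_pos: [616.2, -155.2, 145.7]
tcp_rot: [3.14, -0.001, 2.815]
contact_force: [-0.9, 6.1, 4.1]
opening: 0.415
grasp_force: 59.3
```

Request:
step_arm --moves '[{"tx":0,"ty":0,"tz":0.025,"ax":0,"ay":0,"az":0.1},{"tx":0,"ty":0,"tz":0.025,"ax":0,"ay":0,"az":0.1},{"tx":0,"ty":0,"tz":0.025,"ax":0,"ay":0,"az":0.1},{"tx":0,"ty":0,"tz":0.025,"ax":0,"ay":0,"az":0.1},{"tx":0,"ty":0,"tz":0.025,"ax":0,"ay":0,"az":0.1}]'

```text
clock: 49.68
eef_pos: [616.5, -154.8, 142.6]
tcp_rot: [3.14, -0.002, 2.03]
contact_force: [-0.3, 9.0, 4.5]
opening: 0.416
grasp_force: 59.3
```

Request:
step_arm --moves '[{"tx":0,"ty":0,"tz":0.025,"ax":0,"ay":0,"az":0.1},{"tx":0,"ty":0,"tz":0.025,"ax":0,"ay":0,"az":0.1},{"tx":0,"ty":0,"tz":0.025,"ax":0,"ay":0,"az":0.1},{"tx":0,"ty":0,"tz":0.025,"ax":0,"ay":0,"az":0.1},{"tx":0,"ty":0,"tz":0.025,"ax":0,"ay":0,"az":0.1}]'

```text
clock: 50.3
eef_pos: [617.0, -154.7, 139.5]
tcp_rot: [3.141, -0.003, 1.244]
contact_force: [2.4, 9.0, 3.1]
opening: 0.416
grasp_force: 59.4
```

Request:
step_arm --moves '[{"tx":0,"ty":0,"tz":0.025,"ax":0,"ay":0,"az":0.1},{"tx":0,"ty":0,"tz":0.025,"ax":0,"ay":0,"az":0.1},{"tx":0,"ty":0,"tz":0.025,"ax":0,"ay":0,"az":0.1},{"tx":0,"ty":0,"tz":0.025,"ax":0,"ay":0,"az":0.1},{"tx":0,"ty":0,"tz":0.025,"ax":0,"ay":0,"az":0.1}]'

```text
clock: 50.92
eef_pos: [617.5, -154.9, 136.5]
tcp_rot: [-3.141, -0.003, 0.46]
contact_force: [3.5, 8.8, 4.3]
opening: 0.417
grasp_force: 59.8
```

```bash
python3 -c "
from h import *
s=r.sense();print(s['qpos'],s['wrist_torque'],s['tcp_rot'],s['contact_force'],s['opening'])"
```

```text
[-0.24930986  0.49810023  1.70371708  0.00279115  0.93769567  0.86018184] [ 1.52397146 -0.50854439  1.39863107] [-3.14123984e+00 -3.04495974e-03  4.59655052e-01] [3.47034453 8.79777345 4.25684763] 0.41702246133818455
```

Request:
step_arm --moves '[{"tx":0,"ty":0,"tz":0.025,"ax":0,"ay":0,"az":0.09},{"tx":0,"ty":0,"tz":0.02,"ax":0,"ay":0,"az":0.08},{"tx":0,"ty":0,"tz":0,"ax":0,"ay":0,"az":0.02},{"tx":0,"ty":0,"tz":0,"ax":0,"ay":0,"az":0}]'

```text
clock: 51.42
eef_pos: [615.3, -155.7, 135.9]
tcp_rot: [-3.14, 0.002, 0.166]
contact_force: [-7.6, 4.1, 13.9]
opening: 0.417
grasp_force: 61.3
```

```bash
python3 -c "
from h import *
s=r.sense();print(s['wrist_torque'],s['tcp_rot'],s['contact_force'],s['opening'])"
```

```text
[0.67072046 1.18083543 0.26976638] [-3.14044160e+00  1.59463213e-03  1.65935088e-01] [-7.57307742  4.07857049 13.9445689 ] 0.4166659515010634
```

Request:
step_arm --moves '[{"tx":0,"ty":0,"tz":0,"ax":0,"ay":0,"az":0},{"tx":0,"ty":0,"tz":0,"ax":0,"ay":0,"az":0},{"tx":0,"ty":0,"tz":0,"ax":0,"ay":0,"az":0},{"tx":0,"ty":0,"tz":-0.5,"ax":0,"ay":0,"az":0},{"tx":0,"ty":0,"tz":-1,"ax":0,"ay":0,"az":0}]' --gripper 1

```text
clock: 52.05
eef_pos: [615.7, -156.3, 172.4]
tcp_rot: [-3.141, 0.002, 0.166]
contact_force: [0.1, 0.2, 0.3]
opening: 0.997
grasp_force: 0.0
```

Request:
step_arm --moves '[{"tx":0,"ty":0,"tz":-1,"ax":0,"ay":0,"az":0},{"tx":0,"ty":0,"tz":-1,"ax":0,"ay":0,"az":0},{"tx":-1,"ty":0,"tz":-1,"ax":0,"ay":0,"az":0},{"tx":-1,"ty":0,"tz":-1,"ax":0,"ay":0,"az":0},{"tx":-1,"ty":0,"tz":0,"ax":0,"ay":0,"az":0}]'

```text
clock: 52.68
eef_pos: [542.8, -169.2, 275.4]
tcp_rot: [3.139, -0.004, 0.166]
contact_force: [-0.1, 0.1, -0.6]
opening: 1.004
grasp_force: 0.0
```

Request:
step_arm --moves '[{"tx":-1,"ty":0,"tz":0,"ax":0,"ay":0,"az":0},{"tx":-1,"ty":0,"tz":0,"ax":0,"ay":0,"az":0},{"tx":-1,"ty":0,"tz":0,"ax":0,"ay":0,"az":0},{"tx":-1,"ty":0,"tz":0,"ax":0,"ay":0,"az":0},{"tx":0,"ty":0,"tz":0,"ax":0,"ay":0,"az":0}]'

```text
clock: 53.3
eef_pos: [442.6, -185.4, 273.1]
tcp_rot: [3.141, -0.001, 0.165]
contact_force: [-0.6, 0.4, 0.2]
opening: 0.993
grasp_force: 0.0
```

```bash
python3 -c "
from h import *
for n in ('top','side'):
  im,d,P=cloud(n);H=P[...,2]
  for nm,y,w,lo,hi in (('b3',78,26,60,75),('b2',26,26,60,75),('b1',-26,26,60,75),('knob',-240,24,120,165),('handle',85,20,105,145)):
    c=r2w([0,y]);m=(d>0)&(abs(P[...,0]-c[0])<45)&(abs(P[...,1]-c[1])<w)&(H>lo)&(H<hi);q=P[m]
    if len(q)>10:
        b=cv2.minAreaRect(q[:,:2].astype(np.float32));print(n,nm,len(q),w2r(b[0]),b[1],np.percentile(q[:,2],[50,90]))
  cv2.imwrite('pics/g.png',cv2.resize(im[120:420,140:520,::-1],None,fx=2,fy=2))"
```

```text
top b3 364 [ 0.31182824 79.07854306] (62.64480972290039, 40.57541275024414) [67.41488084 69.79258867]
top b2 440 [-1.880831   25.93261879] (62.52330780029297, 40.52220916748047) [67.44747676 69.5992561 ]
top b1 427 [  0.22318804 -23.39752944] (63.3411865234375, 38.72809982299805) [67.32743757 69.65555699]
top knob 344 [  -0.5253622  -237.14395128] (42.02127456665039, 36.710208892822266) [141.31495606 143.67948222]
top handle 102 [ 0.18146456 85.49959503] (16.258583068847656, 17.55086326599121) [135.33320568 138.81421736]
side b3 245 [ 0.65682426 77.46374735] (42.06822967529297, 64.59709930419922) [65.89556786 68.20467437]
side b2 282 [-0.93853892 25.23354489] (63.701507568359375, 43.508121490478516) [65.97511882 68.13671152]
side b1 244 [  1.52813848 -25.11004438] (39.452415466308594, 64.40064239501953) [66.18851372 68.53617424]
side knob 169 [   4.59762296 -240.85585986] (32.76767349243164, 37.2590446472168) [141.08411195 142.78216722]
side handle 101 [ 1.15200318 83.79369446] (18.456787109375, 17.185813903808594) [125.90330237 136.20252534]
```

View pics/g.png

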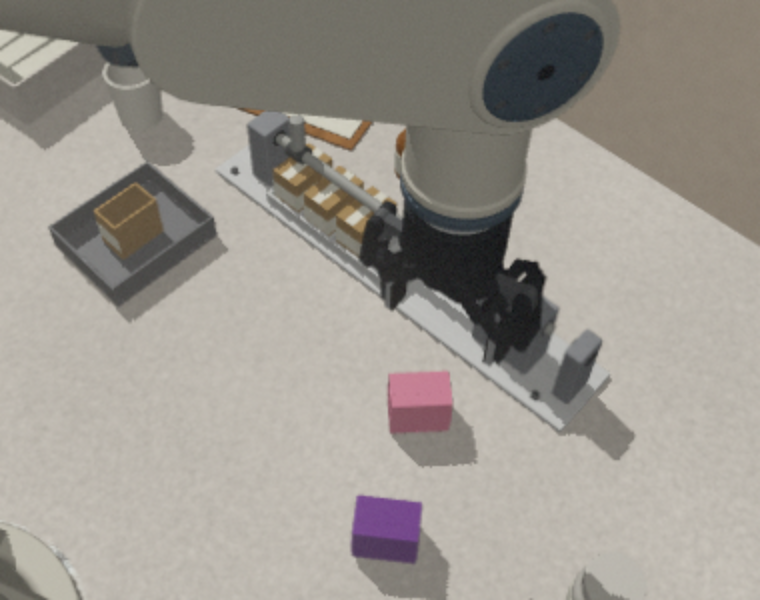

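The bolt is home in the keeper, cartons and tray are in order. I still need to check how far the knob dropped and turned.

```bash
python3 -c "
from h import *
im,d,P=cloud('top')
Z=np.load('top0.npz')
for I,Q,nm,zt in ((Z['im'],Z['P'],'before',153),(im,P,'after',141)):
    c=np.array([616.5,-156.5])
    m=(np.hypot(Q[...,0]-c[0],Q[...,1]-c[1])<15)&(Q[...,2]>125)
    h=Q[m][:,2]; zz=np.median(h)
    g=I.max(2)*1.0; t=m&(abs(Q[...,2]-zz)<8); gm=g[t]; br=t&(g>gm.mean()+1.5*gm.std())
    cc=(Q[t][:,:2].min(0)+Q[t][:,:2].max(0))/2
    v=Q[br][:,:2].mean(0)-c
    print(nm,len(h),np.percentile(h,[25,50,75]),br.sum(),v,np.degrees(np.arctan2(v[1],v[0])),gm.mean(),gm.max())
    a=I[195:235,385:425,::-1]; cv2.imwrite(f'pics/k_{nm}.png',a)
a=np.hstack([cv2.imread('pics/k_before.png'),cv2.imread('pics/k_after.png')]);cv2.imwrite('pics/k.png',np.clip(cv2.resize(a,None,fx=9,fy=9,interpolation=2)*1.8,0,255).astype(np.uint8))"
```

```text
before 174 [152.12079411 153.12078965 154.04334528] 21 [ 7.0497363  -2.00772177] -15.896628833060818 30.097701149425287 82.0
after 172 [140.99398092 141.86064793 142.83183605] 16 [-7.71397632  0.10740033] 179.20233251704164 30.790697674418606 89.0
```

View pics/k.png

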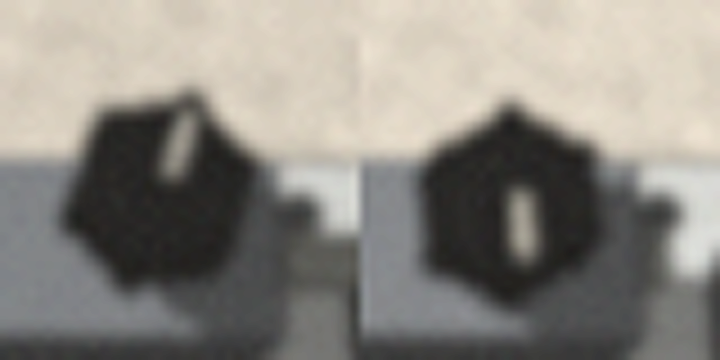

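The mark turned only about 165° of the needed 178° (some slip), so I'll regrip harder and finish.

Request:
step_arm --moves '[{"tx":0,"ty":0,"tz":0,"ax":0,"ay":0,"az":-0.1},{"tx":0,"ty":0,"tz":0,"ax":0,"ay":0,"az":-0.1},{"tx":0,"ty":0,"tz":0,"ax":0,"ay":0,"az":-0.1},{"tx":0,"ty":0,"tz":0,"ax":0,"ay":0,"az":-0.1},{"tx":0,"ty":0,"tz":0,"ax":0,"ay":0,"az":0}]' --newtons 110

```text
clock: 54.08
eef_pos: [444.4, -185.1, 272.3]
tcp_rot: [3.141, -0.0, 0.794]
contact_force: [-0.4, 1.2, 0.7]
opening: 1.003
grasp_force: 0.0
```

```bash
python3 -c "
from h import *
need([616.3,-156],136,None)"
```

```text
t 54.1 pos [ 444.4 -185.1  272.3] rpy [ 3.141 -0.     0.794] q6 0.38 op 1.00 gf 0
now t: [5.65 4.08 5.45]
```

Request:
step_arm --moves '[{"tx":0.65,"ty":0.5,"tz":0,"ax":0,"ay":0,"az":0},{"tx":1,"ty":0.7,"tz":0,"ax":0,"ay":0,"az":0},{"tx":1,"ty":0.7,"tz":0,"ax":0,"ay":0,"az":0},{"tx":1,"ty":0.7,"tz":0,"ax":0,"ay":0,"az":0},{"tx":1,"ty":0.7,"tz":0,"ax":0,"ay":0,"az":0}]'

```text
clock: 54.7
eef_pos: [586.4, -159.5, 272.1]
tcp_rot: [3.141, -0.0, 0.792]
contact_force: [0.3, -1.1, 0.6]
opening: 1.001
grasp_force: 0.0
```

Request:
step_arm --moves '[{"tx":1,"ty":0.78,"tz":0,"ax":0,"ay":0,"az":0},{"tx":0,"ty":0,"tz":0.5,"ax":0,"ay":0,"az":0},{"tx":0,"ty":0,"tz":1,"ax":0,"ay":0,"az":0},{"tx":0,"ty":0,"tz":0.5,"ax":0,"ay":0,"az":0},{"tx":0,"ty":0,"tz":0,"ax":0,"ay":0,"az":0}]'

```text
clock: 55.32
eef_pos: [614.7, -155.8, 221.1]
tcp_rot: [-3.14, 0.001, 0.793]
contact_force: [0.5, 0.2, 0.2]
opening: 0.999
grasp_force: 0.0
```

```bash
python3 -c "
from h import *
need([616.3,-156],136,None)"
```

```text
t 55.3 pos [ 614.7 -155.8  221.1] rpy [-3.14e+00  1.00e-03  7.93e-01] q6 0.53 op 1.00 gf 0
now t: [0.04 0.06 3.4 ]
```

Request:
step_arm --moves '[{"tx":0.04,"ty":0.06,"tz":0.6,"ax":0,"ay":0,"az":0},{"tx":0,"ty":0,"tz":1,"ax":0,"ay":0,"az":0},{"tx":0,"ty":0,"tz":1,"ax":0,"ay":0,"az":0},{"tx":0,"ty":0,"tz":0.6,"ax":0,"ay":0,"az":0},{"tx":0,"ty":0,"tz":0.2,"ax":0,"ay":0,"az":0}]'

```text
clock: 55.95
eef_pos: [616.9, -156.3, 136.5]
tcp_rot: [-3.141, 0.0, 0.794]
contact_force: [0.6, 0.2, 1.3]
opening: 1.0
grasp_force: 0.0
```

Request:
step_arm --moves '[{"tx":0,"ty":0,"tz":0,"ax":0,"ay":0,"az":0},{"tx":0,"ty":0,"tz":0,"ax":0,"ay":0,"az":0},{"tx":0,"ty":0,"tz":0,"ax":0,"ay":0,"az":0},{"tx":0,"ty":0,"tz":0,"ax":0,"ay":0,"az":0},{"tx":0,"ty":0,"tz":0,"ax":0,"ay":0,"az":0}]' --gripper 0

```text
clock: 56.58
eef_pos: [616.9, -155.7, 138.9]
tcp_rot: [-3.141, -0.001, 0.794]
contact_force: [-5.9, 5.1, 11.1]
opening: 0.399
grasp_force: 108.4
```

Request:
step_arm --moves '[{"tx":0,"ty":0,"tz":0.02,"ax":0,"ay":0,"az":0.06},{"tx":0,"ty":0,"tz":0.02,"ax":0,"ay":0,"az":0.06},{"tx":0,"ty":0,"tz":0.01,"ax":0,"ay":0,"az":0.04},{"tx":0,"ty":0,"tz":0,"ax":0,"ay":0,"az":0}]'

```text
clock: 57.08
eef_pos: [616.1, -156.2, 138.2]
tcp_rot: [-3.141, 0.001, 0.542]
contact_force: [-11.5, 1.7, 18.5]
opening: 0.405
grasp_force: 110.4
```

```bash
python3 -c "
from h import *
s=r.sense();print(s['wrist_torque'],s['tcp_rot'],s['contact_force'],s['opening'])"
```

```text
[0.21234397 1.80237271 0.05438576] [-3.14068837e+00  1.36968169e-03  5.42236829e-01] [-11.47318561   1.66012903  18.54558423] 0.40484731031566545
```

Request:
step_arm --moves '[{"tx":0,"ty":0,"tz":0.01,"ax":0,"ay":0,"az":0.05},{"tx":0,"ty":0,"tz":0.01,"ax":0,"ay":0,"az":0.05},{"tx":0,"ty":0,"tz":0,"ax":0,"ay":0,"az":0.05},{"tx":0,"ty":0,"tz":0,"ax":0,"ay":0,"az":0.05},{"tx":0,"ty":0,"tz":0,"ax":0,"ay":0,"az":0}]'

```text
clock: 57.7
eef_pos: [615.0, -155.7, 137.6]
tcp_rot: [-3.14, 0.004, 0.227]
contact_force: [-15.2, 3.5, 23.9]
opening: 0.401
grasp_force: 112.0
```

Request:
step_arm --moves '[{"tx":0,"ty":0,"tz":0,"ax":0,"ay":0,"az":0},{"tx":0,"ty":0,"tz":0,"ax":0,"ay":0,"az":0},{"tx":0,"ty":0,"tz":0,"ax":0,"ay":0,"az":0},{"tx":0,"ty":0,"tz":-0.5,"ax":0,"ay":0,"az":0},{"tx":0,"ty":0,"tz":-1,"ax":0,"ay":0,"az":0}]' --gripper 1

```text
clock: 58.32
eef_pos: [616.7, -156.2, 173.1]
tcp_rot: [-3.141, 0.002, 0.229]
contact_force: [0.2, -0.7, 0.1]
opening: 1.0
grasp_force: 0.0
```

Request:
step_arm --moves '[{"tx":0,"ty":0,"tz":-1,"ax":0,"ay":0,"az":0},{"tx":0,"ty":0,"tz":-1,"ax":0,"ay":0,"az":0},{"tx":-1,"ty":0,"tz":-1,"ax":0,"ay":0,"az":0},{"tx":-1,"ty":0,"tz":-1,"ax":0,"ay":0,"az":0},{"tx":-1,"ty":0,"tz":0,"ax":0,"ay":0,"az":0}]'

```text
clock: 58.95
eef_pos: [544.6, -173.8, 276.1]
tcp_rot: [3.139, -0.004, 0.229]
contact_force: [-0.9, 0.1, -0.2]
opening: 0.999
grasp_force: 0.0
```

Request:
step_arm --moves '[{"tx":-1,"ty":0,"tz":0,"ax":0,"ay":0,"az":0},{"tx":-1,"ty":0,"tz":0,"ax":0,"ay":0,"az":0},{"tx":-1,"ty":0,"tz":0,"ax":0,"ay":0,"az":0},{"tx":-1,"ty":0,"tz":0,"ax":0,"ay":0,"az":0},{"tx":0,"ty":0,"tz":0,"ax":0,"ay":0,"az":0}]'

```text
clock: 59.58
eef_pos: [445.8, -196.2, 273.9]
tcp_rot: [3.141, -0.001, 0.227]
contact_force: [0.3, -0.2, 1.5]
opening: 0.999
grasp_force: 0.0
```

```bash
cat > k.py <<'E'
from h import *
im,d,P=cloud('top')
Z=np.load('top0.npz')
for I,Q,nm in ((Z['im'],Z['P'],'before'),(im,P,'after')):
    c=np.array([616.5,-156.5])
    m=(np.hypot(Q[...,0]-c[0],Q[...,1]-c[1])<15)&(Q[...,2]>125)
    h=Q[m][:,2]; zz=np.median(h)
    g=I.max(2)*1.0; br=m&(g>48)
    w=g[br]-30; p=Q[br][:,:2]; mu=(p*w[:,None]).sum(0)/w.sum(); v=mu-c
    l=np.linalg.eigh(np.cov(p.T,aweights=w))[1][:,1]
    print(nm,len(h),"z%.2f"%np.median(h),br.sum(),v,"pos ang %.1f"%np.degrees(np.arctan2(v[1],v[0])),"line ang %.1f"%(np.degrees(np.arctan2(l[1],l[0]))%180))
E
python3 k.py
```

```text
before 174 z153.12 24 [ 6.91570905 -1.85569183] pos ang -15.0 line ang 156.6
after 172 z142.33 24 [-7.52903837  0.38654151] pos ang 177.1 line ang 170.2
```

```bash
python3 -c "
from h import *
im,d,P=cloud('top')
a=cv2.imread('pics/k_after.png')[:,:,::-1]; b=im[195:235,385:425]; z=np.load('top0.npz')['im'][195:235,385:425]
for x in (z,a,b):
    g=x.max(2).astype(float)[8:34,7:28]; g=cv2.GaussianBlur(g,(0,0),.5)
    yy,xx=np.mgrid[0:26,0:21]; m=(g>45)&(np.hypot(yy-13,xx-10.5)<8); k,l,st,ce=cv2.connectedComponentsWithStats(m.astype(np.uint8)); 
    print(st[1:,4],ce[1:])
    for i in range(1,k):
        if st[i,4]<6: continue
        s=l==i; w=g[s]-35; p=np.stack([xx[s],yy[s]],1).astype(float); e=np.linalg.eigh(np.cov(p.T,aweights=w))[1][:,1]; print('  line',np.degrees(np.arctan2(e[1],e[0]))%180, (p*w[:,None]).sum(0)/w.sum())
for n in ('top','side'):
    im,d,P=cloud(n);Q=np.load(n+'0.npz')['P']
    for q in (Q,P):
        m=(np.hypot(q[...,0]-616.5,q[...,1]+156.5)<12)&(q[...,2]>135);print(n,m.sum(),np.median(q[m][:,2]))
        m=(abs(q[...,0]-613.5)<12)&(abs(q[...,1]+122)<8)&(q[...,2]>85)&(q[...,2]<105);print('  block',m.sum(),np.median(q[m][:,2]) if m.any() else '')
"
```

```text
[19] [[12.31578947  8.26315789]]
  line 110.70509279587634 [12.40221983  8.09455106]
[ 3 28] [[14.          6.33333333]
 [10.60714286 16.53571429]]
  line 85.16576885272215 [10.62196301 16.56725392]
[ 3 28] [[14.          6.33333333]
 [10.60714286 16.53571429]]
  line 85.27332557132824 [10.63061891 16.54355599]
top 115 153.16809545614046
  block 85 95.71058154082255
top 111 142.11456950952925
  block 87 95.29822108034489
side 93 152.0935945592812
  block 50 94.77116286173947
side 46 141.07499630444704
  block 0
```

The mark is in exactly the same place after the second, harder turn, and the knob top is at the "fully down" height of about 141 mm, so it is against its stop. Handing in.

```bash
python3 -c "
from h import *
print(workorder.sign_off())"
```

```text
the job is handed in; nothing more can be done
None
```

The job is handed in, though sign-off gave no verdict: the three full cartons stand in bays 1–3, the one empty carton is in the waste tray, the bolt is home in its keeper and the knob is screwed down to its stop.

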